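# Load the laundry dosing unit and set its dose wheel free of backlash

## Task

Clear the two grey-brown spent plates out of the white tray into the black caddy, and put all the blue detergent blocks into the tray, none on top of another; then slide the tray by its blue handle fully home into the dosing unit's bay. After that set the dose: wind the handwheel clockwise (seen from above) until its red line is about an eighth of a turn past the yellow marker, then bring it back counter-clockwise to stop with the red line, and the green pointer under it, on the marker. Leave the other things on the worktop where they are.

Things in the scene. Friction and masses are not known exactly. Their poses are not given: they have to be found in the camera images.
- bay (a point): Where the tray's centre (point tray_c) lies when fully home in the bay of the fixed grey dosing unit on the robot's right: on the bay's centre line, 16 mm above the worktop. x axis points INTO the bay (sliding direction), z up. The bay has no floor (the tray slides on the worktop); it is 166 mm wide, 52 mm high; mouth at x = -85 mm, solid end stop at x = +80 mm. The mouth faces left (+y).
- bay_mouth (a point): Middle of the bay's mouth, 85 mm before point bay, same axes, at the height of the roof's top, 62 mm. The unit is 190 mm wide and about 240 mm deep with its white tank (100 mm high) at the back. Two flared steel guides, 34 mm high, lead from the mouth, 166 mm apart, out to about 210 mm apart 43 mm before it.
- wheel_axis (a point): On the vertical axis of the handwheel on the unit's roof, 125 mm above the worktop. The black wheel is 116 mm in diameter, its top at 100 mm; a fixed pedestal and the brass dial are under it.
- crank_grip (a point): Centre of the aluminium crank handle standing upright on the wheel: diameter 18 mm, from 102 to 147 mm above the worktop, 45 mm from the wheel axis, opposite the red line. It revolves freely about itself, so it can be held in a fixed gripper direction and led round in a circle. Turning takes about 4 to 5 N at the handle; the wheel stays where it is left.
- wheel_line (a point): Outer end of the red radial line on the wheel, 60 mm from the axis (level with the wheel's top).
- driven_pointer (a point): Tip of the green pointer of the brass dial below the wheel, the part really driven, 60 mm from the axis. The wheel has 0.35 rad of slack to it: wound clockwise (seen from above) the pointer trails the red line by 0.35 rad; turned back counter-clockwise, the wheel first moves 0.35 rad alone, then the pointer lies right under the red line and goes with it.
- marker_tab (a point): Point of the yellow marker tab beside the wheel, 60 mm from the axis (its y axis points tangentially, counter-clockwise). Where the red line and the green pointer must both end. At the start it is 0.6 to 2.8 rad clockwise (seen from above) ahead of the red line; the wheel can go at least 1.4 rad beyond it.
- tray_c (a point): Loose white tray, 160 x 160 x 32 mm outside, walls and floor 5 mm, open on top, 0.3 kg. The point is its centre, 16 mm above its underside. Its x axis points to its leading side, z up; the blue handle is on its -x side.
- tray_grip (a point): Good grasp point on the tray's blue handle: an upright tongue 16 mm wide (tray y), 67 mm long (tray x, from 88 to 155 mm behind the tray's centre), from 12 to 60 mm above the worktop, staying outside the bay. The point is 125 mm behind the tray's centre and 45 mm above the tray's underside; axes as tray_c.
- block1_c (a point): Centre of a loose blue solid detergent block, 40 (x) x 32 (y) x 28 mm (z), 45 g, rounded edges, lying on the worktop on the robot's left. Absent (None) in some starts.
- block2_c (a point): Centre of a loose blue solid detergent block, 40 (x) x 32 (y) x 28 mm (z), 45 g, rounded edges, lying on the worktop on the robot's left. Absent (None) in some starts.
- block3_c (a point): Centre of a loose blue solid detergent block, 40 (x) x 32 (y) x 28 mm (z), 45 g, rounded edges, lying on the worktop on the robot's left. Absent (None) in some starts.
- block4_c (a point): Centre of a loose blue solid detergent block, 40 (x) x 32 (y) x 28 mm (z), 45 g, rounded edges, lying on the worktop on the robot's left. Absent (None) in some starts.
- block5_c (a point): Centre of a loose blue solid detergent block, 40 (x) x 32 (y) x 28 mm (z), 45 g, rounded edges, lying on the worktop on the robot's left. Absent (None) in some starts.
- spent1_c (a point): Centre of a loose grey-brown spent plate, 40 (x) x 32 (y) x 16 mm (z), 30 g, lying flat on the tray's floor at the start.
- spent2_c (a point): Centre of a loose grey-brown spent plate, 40 (x) x 32 (y) x 16 mm (z), 30 g, lying flat on the tray's floor at the start.
- caddy_floor (a point): Middle of the inner floor of the fixed black waste caddy on the robot's left, an open box 110 x 110 x 40 mm outside with 4 mm walls and floor; z up, x and y along its sides. The point is 4 mm above the worktop.
- spray_bottle: Bystander, to be left alone: orange spray bottle, 200 mm tall. Origin at the centre of its underside.
- peg_pot: Bystander, to be left alone: white ceramic peg pot, 90 mm wide, about 110 mm tall. Origin at the centre of its underside.
- scoop: Bystander, to be left alone: aluminium scoop, bowl 80 x 55 x 30 mm, handle to its +x, reaching 138 mm. Origin at the centre of its underside.
- clamp: Bystander, to be left alone: black plastic clamp, 70 x 30 x 38 mm. Origin at the centre of its underside.
- mug: Bystander, to be left alone: blue mug, 80 mm wide, 90 mm tall. Origin at the centre of its underside.

How it is judged:
By the outcome, as a careful person would: the job done as asked, in the order asked, and still so for the second after the job is handed in, with the robot touching nothing.
Of block1, block2, block3, block4, block5 only 3 to 5 are there at a start; the rules pass over those that are not, and their reading is None.
At some moment in a run one of block1, block2, block3, block4, block5 may be knocked a few centimetres aside while the robot is not near it.
Once in a run the grip may slacken for a moment while it holds something.
It also fails if it takes over 208 s, if anything falls off the work surface, if the arm or the gripper's body presses on something with over 40 N, if the wrist force passes 120 N, or if a joint passes its speed limit or range.

## Robot

A 6-joint arm with a two-finger parallel gripper is mounted at the origin on the work surface. World frame = base frame: x ahead of the robot, y to its left, z up, the work surface at z = 0. Lengths are in m, angles in rad, forces in N, time in s.
With the tool pointing down it reaches from about 0.3 to 0.75 m from the base axis. Payload 8.5 kg.
Tool frame: the origin (TCP) lies midway between the tips of the shut fingers; the grasp point (between the pads) lies 19 mm behind it; z points along the fingers, y is the line along which they close (so a half turn about z gives the same grasp; the last joint's range is limited). The gripper opens to 88 mm and grips with 3 to 60 N. Pads are 18 mm wide; open, the fingers measure 123 mm over their backs; the gripper's body (75 mm by 187 mm) begins 45 mm behind the grasp point.
Start: joints at [1.068, 0.381, 1.297, -0, 1.464, -0.215], TCP at [0.156, 0.527, 0.239] pointing down, gripper open.
Joint ranges: [-3.11, 3.11], [-0.89, 2.33], [0.22, 2.48], [-1.42, 4.56], [0.17, 2.85], [-2.88, 2.88]. Speed limits (rad/s): [2.39, 2.39, 3.14, 3.14, 3.14, 3.14].

## Interface

Orientations are given as a unit quaternion [x, y, z, w].
In Python, from bench import manip gives the robot as it stands.
- The arm moves only by the shell command python3 -m handwheel 'ROWS'. ROWS is JSON, a list of rows, each an object with "dp": the shift along the world's x, y, z in m, a list of three; "rotation": the turn, a rotation vector about the world's x, y, z in rad, a list of three; "hand": the gripper command: -1 is fully open, 1 is shut, values between are in proportion. In form: [{"dp": [x, y, z], "rotation": [ax, ay, az], "hand": hand}, ...]. A call has 1 to 12 rows; each row shifts and turns the commanded pose from where the row before left it; what a row does not reach is not made up. A row lasts 1/12 s, in which the tool goes at most 41.7 mm and 7.16 degrees, less where a joint would pass 70% of its speed; a pose out of reach is approached as far as the arm can. A call is refused whole if a number of a shift passes 0.0417 or a number of a turn 0.125, either way. A call with a gripper value outside its range is refused whole. The fingers move at their own pace and stop on an object; the grip force is fixed at half the most. Time passes only in rows, so rows that do not move let the fingers close. It gives the time, the measured TCP pose, the force, the opening and the grip force at its end, in the units of the state.
- manip.read_state(): the state, without advancing time (a new reading comes with each control period).
- manip.read_camera(name): name is "scene" or "top" or "wrist"; returns the picture (480x640x3 uint8, red, green, blue); there is no depth.
- manip.camera_info(name): a dict with "intrinsics" (3x3 intrinsics, pixels), "dist" ([k1, k2, p1, p2, k3] as OpenCV has them; the pictures are not rectified), "cam_to_world" (4x4, takes a point from camera to world coordinates). Camera axes: x right, y down, z forward; pixel columns grow to the right and rows downward; lengths in m; the calibration is good to about 2 mm. A picture is of the moment at which its call begins: read the wrist's pose just before it. camera_info takes no time and is no camera call; for the wrist camera it gives the pose at the moment of the call.
- manip.close_job(): hands the job in; it is judged then, once.
The state is a dict: "time": time; "qpos": joint angles; "qvel": joint speeds; "joint_torque": joint torques, N m; "eef_pos": TCP position; "tcp_rot": TCP orientation; "wrist_force": force on the tool from outside, world axes, zero at the start; "wrist_torque": the same for the moment, N m; "gripper_width": finger opening in m; "finger_force": force on a finger pad.
Only numpy, scipy, OpenCV 4.12 (cv2) and the standard library are available. Lean on these libraries where they do the work, as an engineer would, in place of code of your own. Each camera call takes 0.05 s, during which the arm holds its last target. There are 200 camera calls.

## Working session

There is one attempt and no reset: what is moved stays moved. The work goes in short steps, Python scripts to look and compute and a shell command to move; the robot and the scene stay as the last step left them, time stands still between calls to the robot, and variables do not carry over. Pictures are saved under pics/ and viewed, at most 14 in all, crops included, and the job is handed in when it is done.

```bash
mkdir -p pics; ls
cat > h.py <<'E'
import numpy as np, cv2
from bench import manip
def snap(name):
    info=manip.camera_info(name); return manip.read_camera(name), info
def ray(info,px):
    K=np.array(info["intrinsics"]);T=np.array(info["cam_to_world"])
    u=cv2.undistortPoints(np.array(px,float).reshape(-1,1,2),K,np.array(info["dist"],float)).reshape(-1,2)
    d=np.c_[u,np.ones(len(u))]@T[:3,:3].T
    return T[:3,3],d
def plane(info,px,z):
    o,d=ray(info,px); return o+d*((z-o[2])/d[:,2])[:,None]
def proj(info,P):
    T=np.linalg.inv(np.array(info["cam_to_world"]));r=cv2.Rodrigues(T[:3,:3])[0]
    return cv2.projectPoints(np.array(P,float).reshape(-1,1,3),r,T[:3,3],np.array(info["intrinsics"]),np.array(info["dist"],float))[0].reshape(-1,2)
def tri(i1,p1,i2,p2):
    (o1,d1),(o2,d2)=ray(i1,[p1]),ray(i2,[p2]);d1,d2=d1[0],d2[0]
    s=np.linalg.lstsq(np.c_[d1,-d2],o2-o1,rcond=None)[0]
    a,b=o1+s[0]*d1,o2+s[1]*d2; return (a+b)/2,np.linalg.norm(a-b)
def save(img,f): cv2.imwrite("pics/"+f,img[...,::-1])
E
python3 - <<'E'
from h import *
import pickle
D={}
for n in("top","scene"):
    im,i=snap(n);save(im,n+"0.png");D[n]=(im,i);T=np.array(i["cam_to_world"]);print(n,T[:3,3].round(3),np.array(i["intrinsics"])[0,0],T[:3,2].round(2))
pickle.dump(D,open("d0.pkl","wb"))
s=manip.read_state();print({k:np.round(v,3) for k,v in s.items()})
E
```

```text
pics
top [ 0.273 -0.032  1.57 ] 605.5536603821371 [ 0.18 -0.01 -0.98]
scene [1.2   0.252 1.129] 561.0681204030928 [-0.51 -0.24 -0.83]
{'time': np.float64(0.1), 'qpos': array([ 1.068,  0.381,  1.298,  0.   ,  1.464, -0.215]), 'qvel': array([ 0.   , -0.002, -0.002,  0.001,  0.   ,  0.001]), 'joint_torque': array([ 3.0000e-03, -4.3865e+01, -2.2491e+01,  7.1000e-02,  3.4000e-02,
       -0.0000e+00]), 'eef_pos': array([0.156, 0.527, 0.238]), 'tcp_rot': array([ 0.143,  0.99 , -0.001, -0.   ]), 'wrist_force': array([ 0.032, -0.051,  0.025]), 'wrist_torque': array([0.003, 0.019, 0.007]), 'finger_force': np.float64(0.0), 'gripper_width': np.float64(0.088)}
```

View pics/top0.png

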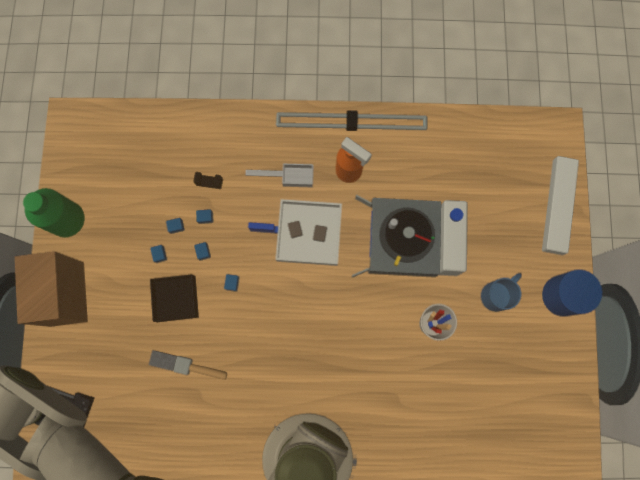

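View pics/scene0.png

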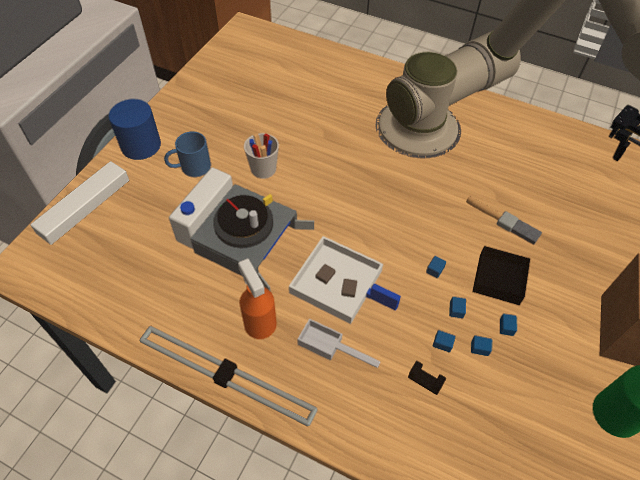

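The top view shows five blocks at (175,225), (204,216), (158,254), (202,251) and (231,283). The caddy is at (175,298), the tray at (309,233) with its plates at (295,230) and (320,233), and the wheel at (408,233). The red line points to about (432,241) and the marker is at (398,260). The scene view agrees.

```bash
cat > m.py <<'E'
from h import *
def blobs(im,lo,hi,box=None,amin=30,amax=1e5):
    hsv=cv2.cvtColor(im,cv2.COLOR_RGB2HSV);m=cv2.inRange(hsv,lo,hi)
    if box:
        k=np.zeros_like(m);x0,y0,x1,y1=box;k[y0:y1,x0:x1]=255;m&=k
    cs=cv2.findContours(m,cv2.RETR_EXTERNAL,cv2.CHAIN_APPROX_NONE)[0]
    return [c for c in cs if amin<cv2.contourArea(c)<amax]
def cen(c):
    m=cv2.moments(c);return [m["m10"]/m["m00"],m["m01"]/m["m00"]]
def rect(info,c,z):
    "minimum rectangle of a contour cast on plane z: centre, long-axis angle, sizes"
    P=plane(info,c.reshape(-1,2),z)[:,:2].astype(np.float32)
    (cx,cy),(w,h),a=cv2.minAreaRect(P*1000)
    if w<h:a+=90;w,h=h,w
    return np.round([cx/1000,cy/1000,(a+90)%180-90,w,h],3)
E
python3 - <<'E'
from m import *
import pickle
D=pickle.load(open("d0.pkl","rb"));T,ti=D["top"];S,si=D["scene"]
tb=blobs(T,(95,120,60),(115,255,255),(140,190,250,300));sb=blobs(S,(95,120,50),(115,255,255),(410,240,530,370))
sc=[cen(c) for c in sb]
print(len(tb),len(sb))
for c in tb:
    r=rect(ti,c,.028);p=cen(c)
    best=min((tri(ti,p,si,q) for q in sc),key=lambda t:t[1])
    print("block",np.round(p,1),r,"tri",best[0].round(3),best[1].round(4))
for nm,lo,hi,bt,bs,z in(("handle",(112,120,60),(125,255,255),(240,210,285,245),(355,270,410,320),.06),
  ("plate",(0,20,30),(20,140,120),(283,212,334,250),(310,255,365,305),.021),
  ("marker",(20,150,120),(32,255,255),(385,245,410,275),(255,190,280,215),.1)):
    a=blobs(T,lo,hi,bt,10);b=blobs(S,lo,hi,bs,10)
    print(nm,len(a),len(b))
    for c in a:
        best=min((tri(ti,cen(c),si,cen(q)) for q in b),key=lambda t:t[1],default=(np.zeros(3),0))
        print(np.round(cen(c),1),rect(ti,c,z),"tri",best[0].round(3),round(float(best[1]),4))
a=blobs(T,(0,0,175),(180,50,255),(265,190,350,275),300);print("tray",[rect(ti,c,.032) for c in a])
a=blobs(T,(0,0,0),(180,255,45),(145,265,205,330),300);print("caddy",[rect(ti,c,.04) for c in a])
print("unit corners",plane(ti,[[371,199],[370,274],[441,199],[440,275]],.062).round(3)[:,:2].tolist())
print("hub",plane(ti,[[408.5,232.5]],.1).round(3),"redend",plane(ti,[[432,241]],.1).round(3),"crank",plane(ti,[[393,223]],.147).round(3))
E
```

```text
4 5
block [157.  253.1] [ 0.506  0.397 17.697 32.019 23.174] tri [0.508 0.402 0.012] 0.0012
block [200.8 250.5] [ 0.516  0.283 19.895 31.743 24.391] tri [0.517 0.287 0.013] 0.0012
block [172.4 225.5] [  0.58    0.358 -61.565  27.886  21.747] tri [0.583 0.365 0.011] 0.0026
block [202.2 216.1] [  0.608   0.283 -86.915  26.227  24.061] tri [0.61  0.287 0.012] 0.0021
handle 1 1
[261.1 226.1] [ 0.576  0.127 86.643 61.915 12.716] tri [0.579 0.128 0.046] 0.0004
plate 2 4
[319.6 233.1] [ 5.6800e-01 -2.2000e-02 -9.8710e+00  4.1011e+01  2.9675e+01] tri [ 0.57  -0.021  0.008] 0.0023
[294.7 229. ] [ 0.578  0.043 15.23  40.624 30.325] tri [0.58  0.044 0.008] 0.0019
marker 1 1
[397.3 259.7] [  0.49   -0.214 -26.256  22.358   8.768] tri [ 0.491 -0.214  0.089] 0.0046
tray []
caddy []
unit corners [[0.652, -0.153], [0.458, -0.151], [0.656, -0.333], [0.459, -0.328]]
hub [[ 0.559 -0.243  0.1  ]] redend [[ 0.539 -0.301  0.1  ]] crank [[ 0.572 -0.199  0.147]]
```

Run:
```python
import cv2
a=cv2.imread("pics/top0.png")[185:285,255:475];b=cv2.imread("pics/scene0.png")[160:330,170:410]
cv2.imwrite("pics/c0.png",cv2.vconcat([cv2.resize(a,(720,327),interpolation=2),cv2.resize(b[:90,:],(720,270),interpolation=2)]))
```

```text
(no output)
```

View pics/c0.png

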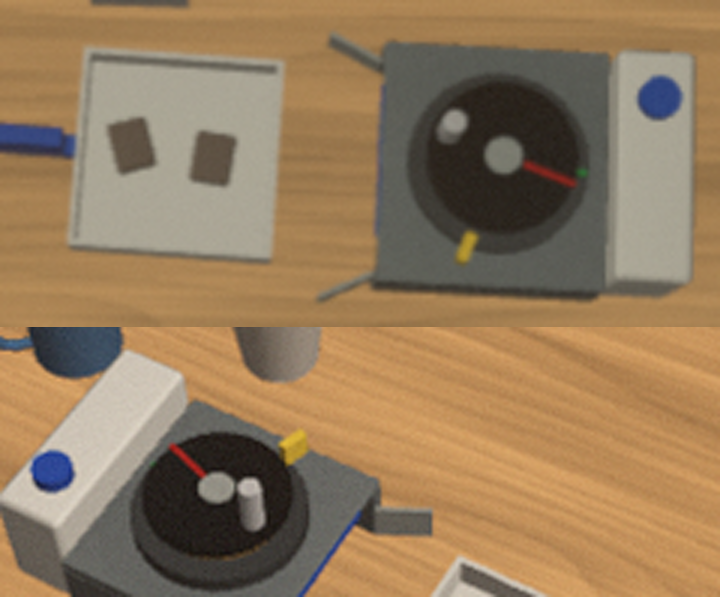

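The crop gives the tray corners at about (281,200), (342,204), (338,264) and (276,260). The crank is at (393,222), the red line runs towards (431,241), and the green tip shows at (433,238). I'll move over the tray and look with the wrist camera.

```bash
R='{"dp":[0.025,-0.031,0.004],"rotation":[0,0,-0.064],"hand":-1}'; python3 -m handwheel '[{"dp":[0.025,-0.031,0.004],"rotation":[0,0,-0.064],"hand":-0.4},{"dp":[0.025,-0.031,0.004],"rotation":[0,0,-0.064],"hand":-0.4},{"dp":[0.025,-0.031,0.004],"rotation":[0,0,-0.064],"hand":-0.4},{"dp":[0.025,-0.031,0.004],"rotation":[0,0,-0.064],"hand":-0.4},{"dp":[0.025,-0.031,0.004],"rotation":[0,0,-0.064],"hand":-0.4},{"dp":[0.025,-0.031,0.004],"rotation":[0,0,-0.064],"hand":-0.4},{"dp":[0.025,-0.031,0.004],"rotation":[0,0,-0.064],"hand":-0.4},{"dp":[0.025,-0.031,0.004],"rotation":[0,0,-0.064],"hand":-0.4}]'
python3 -m handwheel '[{"dp":[0.025,-0.031,0.004],"rotation":[0,0,-0.064],"hand":-0.4},{"dp":[0.025,-0.031,0.004],"rotation":[0,0,-0.064],"hand":-0.4},{"dp":[0.025,-0.031,0.004],"rotation":[0,0,-0.064],"hand":-0.4},{"dp":[0.025,-0.031,0.004],"rotation":[0,0,-0.064],"hand":-0.4},{"dp":[0.025,-0.031,0.004],"rotation":[0,0,-0.064],"hand":-0.4},{"dp":[0.025,-0.031,0.004],"rotation":[0,0,-0.064],"hand":-0.4},{"dp":[0.025,-0.031,0.004],"rotation":[0,0,-0.064],"hand":-0.4},{"dp":[0.025,-0.031,0.004],"rotation":[0,0,-0.064],"hand":-0.4},{"dp":[0,0,0],"rotation":[0,0,0],"hand":-0.4},{"dp":[0,0,0],"rotation":[0,0,0],"hand":-0.4}]'
python3 - <<'E'
from m import *
import pickle
im,i=snap("wrist");save(im,"w1.png");pickle.dump((im,i),open("w1.pkl","wb"));print(np.round(i["cam_to_world"],3),i["intrinsics"][0])
E
```

```text
time: 0.77
eef_pos: [0.3567, 0.2776, 0.2709]
tcp_rot: [0.391, 0.921, -0.0, -0.0]
wrist_force: [1.1, 0.4, 0.3]
gripper_width: 0.0618
finger_force: 0.0
time: 1.6
eef_pos: [0.5568, 0.0299, 0.3018]
tcp_rot: [0.611, 0.792, -0.0, -0.001]
wrist_force: [-0.3, -0.1, -0.8]
gripper_width: 0.0615
finger_force: 0.0
[[ 0.967  0.243  0.075  0.538]
 [ 0.254 -0.922 -0.292  0.106]
 [-0.002  0.301 -0.954  0.449]
 [ 0.     0.     0.     1.   ]] [351.12380217   0.         319.13287402]
```

View pics/w1.png

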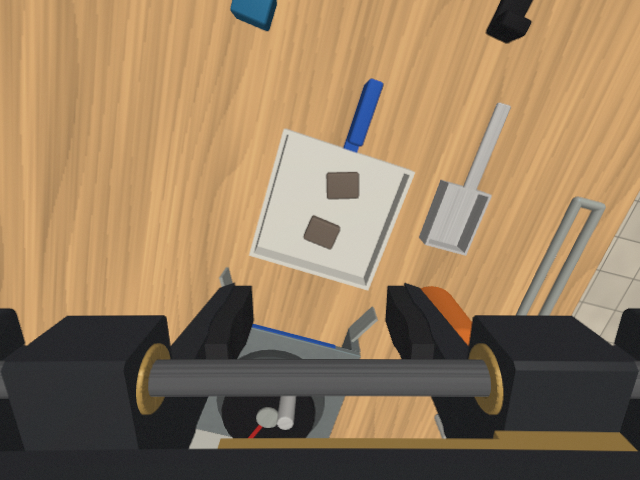

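The wrist view shows the plates at (342,185) and (321,232), and the tray corners at (285,130), (413,172), (368,288) and (250,255). Nothing has moved.

Run:
```python
from m import *
import pickle
im,i=pickle.load(open("w1.pkl","rb"));T,ti=pickle.load(open("d0.pkl","rb"))["top"]
for c,q in zip(sorted(blobs(im,(0,20,30),(20,160,130),(295,160,370,260),150),key=lambda c:cen(c)[1]),([294.7,229],[319.6,233.1])):
    print("plate",cen(c),rect(i,c,.015),tri(i,cen(c),ti,q))
w=[[285,130],[413,172],[368,288],[250,255]];t=[[276.4,260.5],[281,199.7],[341.8,204],[338.2,264.5]]
P=np.array([tri(i,a,ti,b)[0] for a,b in zip(w,t)]);print(P.round(3));C=P.mean(0);d=P[2]+P[3]-P[0]-P[1];print("tray",C.round(4),np.degrees(np.arctan2(d[1],d[0])))
T2=T;tb=blobs(T,(92,90,35),(115,255,255),(140,190,250,300),40)
for c in tb: print("block",np.round(cen(c)),rect(ti,c,.022))
k=np.array([[152,278],[195,275],[198,318],[154,321]],float)
g=cv2.inRange(cv2.cvtColor(T,cv2.COLOR_RGB2HSV)[...,2],0,60);g[:262]=0;g[335:]=0;g[:,:140]=0;g[:,210:]=0
c=max(cv2.findContours(g,0,1)[0],key=cv2.contourArea);print("caddy",rect(ti,c,.04))
```

```text
plate [342.395202020202, 185.00631313131314] [ 0.582  0.046 14.727 40.055 32.185] (array([ 0.58376207,  0.04362034, -0.00522135]), np.float64(0.001789800418804862))
plate [321.3094907407407, 231.9736111111111] [ 5.7300e-01 -1.9000e-02 -8.2100e+00  3.9937e+01  3.3659e+01] (array([ 0.57284253, -0.02260382,  0.00190079]), np.float64(0.0021255661799378786))
[[ 0.498  0.09  -0.005]
 [ 0.66   0.082  0.012]
 [ 0.651 -0.079  0.016]
 [ 0.489 -0.073  0.015]]
tray [0.5744 0.0051 0.0093] -93.14594827840004
block [231. 282.] [ 0.436  0.203 -6.874 34.902 27.606]
block [157. 253.] [ 0.507  0.398 16.252 36.29  27.584]
block [201. 250.] [ 0.516  0.283 16.804 36.262 27.637]
block [174. 225.] [  0.583   0.359 -76.127  35.063  28.346]
block [203. 216.] [  0.609   0.283 -86.729  34.253  29.112]
caddy [  0.39    0.344 -82.417 113.091 108.224]
```

```bash
python3 -m handwheel '[{"dp":[0.012,0.0075,-0.035],"rotation":[0,0,0],"hand":-0.4},{"dp":[0.013,0.0075,-0.035],"rotation":[0,0,0],"hand":-0.4},{"dp":[0,0,-0.04],"rotation":[0,0,0],"hand":-0.4},{"dp":[0,0,-0.04],"rotation":[0,0,0],"hand":-0.4},{"dp":[0,0,-0.04],"rotation":[0,0,0],"hand":-0.4},{"dp":[0,0,-0.035],"rotation":[0,0,0],"hand":-0.4},{"dp":[0,0,-0.03],"rotation":[0,0,0],"hand":-0.4},{"dp":[0,0,-0.02],"rotation":[0,0,0],"hand":-0.4},{"dp":[0,0,-0.01],"rotation":[0,0,0],"hand":-0.4},{"dp":[0,0,-0.008],"rotation":[0,0,0],"hand":-0.4},{"dp":[0,0,0],"rotation":[0,0,0],"hand":-0.4}]'
python3 -m handwheel '[{"dp":[0,0,0],"rotation":[0,0,0],"hand":1},{"dp":[0,0,0],"rotation":[0,0,0],"hand":1},{"dp":[0,0,0],"rotation":[0,0,0],"hand":1},{"dp":[0,0,0],"rotation":[0,0,0],"hand":1},{"dp":[0,0,0.03],"rotation":[0,0,0],"hand":1},{"dp":[0,0,0.035],"rotation":[0,0,0],"hand":1},{"dp":[0,0,0.035],"rotation":[0,0,0],"hand":1}]'
```

```text
time: 2.57
eef_pos: [0.5806, 0.0471, 0.0093]
tcp_rot: [0.609, 0.793, -0.0, -0.0]
wrist_force: [-0.2, -0.5, -0.1]
gripper_width: 0.0612
finger_force: 0.0
time: 3.15
eef_pos: [0.5807, 0.0463, 0.1111]
tcp_rot: [0.61, 0.792, -0.0, -0.0]
wrist_force: [1.3, -0.2, -0.1]
gripper_width: 0.0402
finger_force: 29.9
```

```bash
python3 -m handwheel '[{"dp":[-0.0191,0.0322,0],"rotation":[0,0,-0.012],"hand":1},{"dp":[-0.0191,0.0322,0],"rotation":[0,0,-0.012],"hand":1},{"dp":[-0.0191,0.0322,0],"rotation":[0,0,-0.012],"hand":1},{"dp":[-0.0191,0.0322,0],"rotation":[0,0,-0.012],"hand":1},{"dp":[-0.0191,0.0322,0],"rotation":[0,0,-0.012],"hand":1},{"dp":[-0.0191,0.0322,0],"rotation":[0,0,-0.012],"hand":1},{"dp":[-0.0191,0.0322,0],"rotation":[0,0,-0.012],"hand":1},{"dp":[-0.0191,0.0322,0],"rotation":[0,0,-0.012],"hand":1},{"dp":[-0.0191,0.0322,0],"rotation":[0,0,-0.012],"hand":1},{"dp":[-0.0191,0.0322,0],"rotation":[0,0,-0.012],"hand":1},{"dp":[0,0,0],"rotation":[0,0,0],"hand":1},{"dp":[0,0,0],"rotation":[0,0,0],"hand":1}]'
python3 - <<'E'
from m import *
im,i=snap("wrist");save(im,"w2.png")
import pickle;pickle.dump((im,i),open("w2.pkl","wb"))
E
```

```text
time: 4.15
eef_pos: [0.3891, 0.3695, 0.1101]
tcp_rot: [0.655, 0.756, 0.0, 0.0]
wrist_force: [0.7, -1.3, 0.2]
gripper_width: 0.0394
finger_force: 29.9
```

View pics/w2.png

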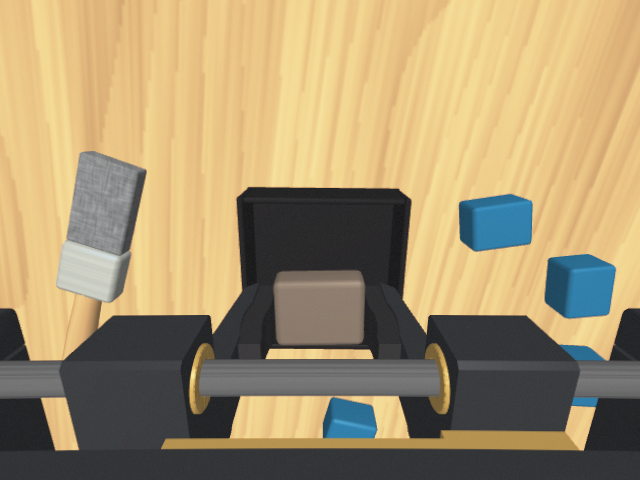

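The plate is in the grip at (320,308), centred over the caddy, whose rim runs from 238 to 410 px. I'll lower, release, and go back for plate 2 (target 0.573,-0.020, yaw about -9°).

```bash
python3 -m handwheel '[{"dp":[0,0,-0.03],"rotation":[0,0,0],"hand":1},{"dp":[0,0,-0.03],"rotation":[0,0,0],"hand":1},{"dp":[0,0,-0.022],"rotation":[0,0,0],"hand":1},{"dp":[0,0,-0.01],"rotation":[0,0,0],"hand":1},{"dp":[0,0,0],"rotation":[0,0,0],"hand":1},{"dp":[0,0,0],"rotation":[0,0,0],"hand":-0.15},{"dp":[0,0,0],"rotation":[0,0,0],"hand":-0.15},{"dp":[0,0,0],"rotation":[0,0,0],"hand":-0.15},{"dp":[0,0,0.03],"rotation":[0,0,0],"hand":-0.15},{"dp":[0,0,0.04],"rotation":[0,0,0],"hand":-0.15},{"dp":[0,0,0.03],"rotation":[0,0,0],"hand":-0.4}]'
python3 -m handwheel '[{"dp":[0.0183,-0.0354,0],"rotation":[0,0,-0.028],"hand":-0.4},{"dp":[0.0183,-0.0354,0],"rotation":[0,0,-0.028],"hand":-0.4},{"dp":[0.0183,-0.0354,0],"rotation":[0,0,-0.028],"hand":-0.4},{"dp":[0.0183,-0.0354,0],"rotation":[0,0,-0.028],"hand":-0.4},{"dp":[0.0183,-0.0354,0],"rotation":[0,0,-0.028],"hand":-0.4},{"dp":[0.0183,-0.0354,0],"rotation":[0,0,-0.028],"hand":-0.4},{"dp":[0.0183,-0.0354,0],"rotation":[0,0,-0.028],"hand":-0.4},{"dp":[0.0183,-0.0354,0],"rotation":[0,0,-0.028],"hand":-0.4},{"dp":[0.0183,-0.0354,0],"rotation":[0,0,-0.028],"hand":-0.4},{"dp":[0.0183,-0.0354,0],"rotation":[0,0,-0.028],"hand":-0.4},{"dp":[0,-0.0354,0],"rotation":[0,0,0],"hand":-0.4},{"dp":[0,0,0],"rotation":[0,0,0],"hand":-0.4}]'
```

```text
time: 5.12
eef_pos: [0.3904, 0.3686, 0.121]
tcp_rot: [0.656, 0.755, 0.001, 0.0]
wrist_force: [0.4, -0.2, 0.8]
gripper_width: 0.0552
finger_force: 0.0
time: 6.12
eef_pos: [0.5742, -0.0267, 0.1186]
tcp_rot: [0.757, 0.654, 0.0, 0.001]
wrist_force: [-0.4, 0.1, 0.2]
gripper_width: 0.0618
finger_force: 0.0
```

```bash
python3 -m handwheel '[{"dp":[0,0.006,-0.035],"rotation":[0,0,0],"hand":-0.4},{"dp":[0,0,-0.035],"rotation":[0,0,0],"hand":-0.4},{"dp":[0,0,-0.025],"rotation":[0,0,0],"hand":-0.4},{"dp":[0,0,-0.015],"rotation":[0,0,0],"hand":-0.4},{"dp":[0,0,0],"rotation":[0,0,0],"hand":-0.4},{"dp":[0,0,0],"rotation":[0,0,0],"hand":1},{"dp":[0,0,0],"rotation":[0,0,0],"hand":1},{"dp":[0,0,0],"rotation":[0,0,0],"hand":1},{"dp":[0,0,0],"rotation":[0,0,0],"hand":1},{"dp":[0,0,0.035],"rotation":[0,0,0],"hand":1},{"dp":[0,0,0.035],"rotation":[0,0,0],"hand":1},{"dp":[0,0,0.03],"rotation":[0,0,0],"hand":1}]'
python3 -m handwheel '[{"dp":[-0.0184,0.034,0],"rotation":[0,0,0.028],"hand":1},{"dp":[-0.0184,0.034,0],"rotation":[0,0,0.028],"hand":1},{"dp":[-0.0184,0.034,0],"rotation":[0,0,0.028],"hand":1},{"dp":[-0.0184,0.034,0],"rotation":[0,0,0.028],"hand":1},{"dp":[-0.0184,0.034,0],"rotation":[0,0,0.028],"hand":1},{"dp":[-0.0184,0.034,0],"rotation":[0,0,0.028],"hand":1},{"dp":[-0.0184,0.034,0],"rotation":[0,0,0.028],"hand":1},{"dp":[-0.0184,0.034,0],"rotation":[0,0,0.028],"hand":1},{"dp":[-0.0184,0.034,0],"rotation":[0,0,0.028],"hand":1},{"dp":[-0.0184,0.034,0],"rotation":[0,0,0.028],"hand":1},{"dp":[0,0,0],"rotation":[0,0,0],"hand":1}]'
```

```text
time: 7.12
eef_pos: [0.5731, -0.0149, 0.1098]
tcp_rot: [0.755, 0.656, 0.0, 0.0]
wrist_force: [1.4, 0.3, 0.4]
gripper_width: 0.04
finger_force: 30.0
time: 8.03
eef_pos: [0.3857, 0.3293, 0.1082]
tcp_rot: [0.654, 0.757, 0.0, -0.001]
wrist_force: [-0.3, -0.3, -0.5]
gripper_width: 0.0396
finger_force: 30.0
```

```bash
python3 -m handwheel '[{"dp":[0.003,-0.003,-0.035],"rotation":[0,0,0],"hand":1},{"dp":[0,0,-0.03],"rotation":[0,0,0],"hand":1},{"dp":[0,0,-0.02],"rotation":[0,0,0],"hand":1},{"dp":[0,0,-0.005],"rotation":[0,0,0],"hand":1},{"dp":[0,0,0],"rotation":[0,0,0],"hand":-0.15},{"dp":[0,0,0],"rotation":[0,0,0],"hand":-0.15},{"dp":[0,0,0],"rotation":[0,0,0],"hand":-0.15},{"dp":[0,0,0.03],"rotation":[0,0,0],"hand":-0.15},{"dp":[0,0,0.04],"rotation":[0,0,0],"hand":-0.15},{"dp":[0.01,-0.01,0.038],"rotation":[0,0,0],"hand":-0.15},{"dp":[0.01,-0.01,0.038],"rotation":[0,0,0],"hand":-0.4},{"dp":[0.01,-0.01,0.038],"rotation":[0,0,0],"hand":-0.4}]'
python3 -m handwheel '[{"dp":[0.025,-0.02,0.02],"rotation":[0,0,0],"hand":-0.4},{"dp":[0.025,-0.02,0.02],"rotation":[0,0,0],"hand":-0.4},{"dp":[0.02,0,0],"rotation":[0,0,0],"hand":-0.4},{"dp":[0,0,0],"rotation":[0,0,0],"hand":-0.4},{"dp":[0,0,0],"rotation":[0,0,0],"hand":-0.4}]'
python3 - <<'E'
from m import *
import pickle
im,i=snap("wrist");save(im,"w3.png");T,ti=snap("top");pickle.dump((im,i,T,ti),open("w3.pkl","wb"))
tb=blobs(T,(92,90,35),(115,255,255),(120,190,260,310),40)
for c in blobs(im,(92,90,35),(112,255,255),None,100):
    print("block",np.round(cen(c)),rect(i,c,.02))
    for q in tb:
        p,e=tri(i,cen(c),ti,cen(q))
        if e<.02 and -.02<p[2]<.06: print("   tri",p.round(3),round(e,4))
E
```

```text
time: 9.03
eef_pos: [0.422, 0.2915, 0.2054]
tcp_rot: [0.656, 0.755, 0.001, 0.001]
wrist_force: [0.6, -0.1, 0.3]
gripper_width: 0.0613
finger_force: 0.0
time: 9.45
eef_pos: [0.4922, 0.2516, 0.2425]
tcp_rot: [0.657, 0.754, 0.0, 0.0]
wrist_force: [0.7, 0.8, 0.1]
gripper_width: 0.0617
finger_force: 0.0
block [378. 326.] [ 0.586  0.117 86.176 94.204 30.561]
block [265. 236.] [ 0.439  0.207 -6.286 39.656 37.667]
   tri [0.437 0.205 0.012] 0.001
block [434. 187.] [  0.611   0.285 -85.06   41.204  37.988]
block [349. 174.] [ 0.52   0.286 17.264 39.426 33.177]
block [427. 106.] [  0.585   0.362 -75.581  39.824  37.017]
block [359.  51.] [ 0.511  0.4   16.83  41.242 34.383]
```

View pics/w3.png

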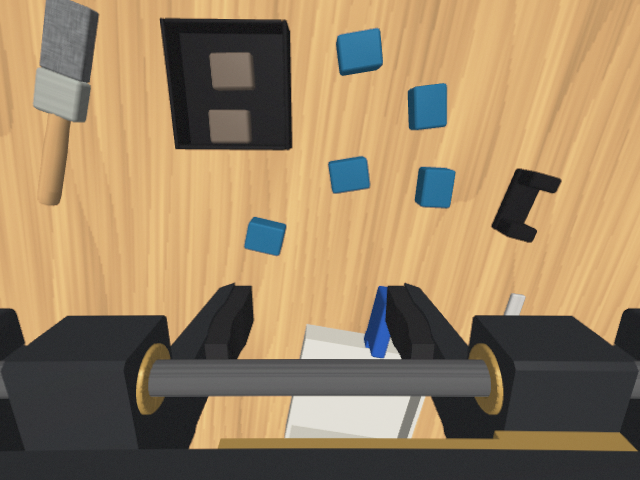

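The wrist view shows both plates flat in the caddy at (231,71) and (230,126), and all five blocks separate on the worktop. I'll take block A at (0.438,0.206) first.

```bash
python3 -m handwheel '[{"dp":[-0.014,-0.011,-0.035],"rotation":[0,0,-0.06],"hand":-0.4},{"dp":[-0.014,-0.011,-0.035],"rotation":[0,0,-0.06],"hand":-0.4},{"dp":[-0.013,-0.012,-0.035],"rotation":[0,0,-0.06],"hand":-0.4},{"dp":[-0.013,-0.012,-0.035],"rotation":[0,0,-0.06],"hand":-0.4},{"dp":[0,0,-0.035],"rotation":[0,0,0],"hand":-0.4},{"dp":[0,0,-0.03],"rotation":[0,0,0],"hand":-0.4},{"dp":[0,0,-0.015],"rotation":[0,0,0],"hand":-0.4},{"dp":[0,0,-0.01],"rotation":[0,0,0],"hand":-0.4},{"dp":[0,0,0],"rotation":[0,0,0],"hand":1},{"dp":[0,0,0],"rotation":[0,0,0],"hand":1},{"dp":[0,0,0],"rotation":[0,0,0],"hand":1},{"dp":[0,0,0],"rotation":[0,0,0],"hand":1}]'
python3 -m handwheel '[{"dp":[0,0,0.035],"rotation":[0,0,0],"hand":1},{"dp":[0,0,0.035],"rotation":[0,0,0],"hand":1},{"dp":[0,0,0.035],"rotation":[0,0,0],"hand":1},{"dp":[0.0196,-0.0356,0],"rotation":[0,0,0.005],"hand":1},{"dp":[0.0196,-0.0356,0],"rotation":[0,0,0.005],"hand":1},{"dp":[0.0196,-0.0356,0],"rotation":[0,0,0.005],"hand":1},{"dp":[0.0196,-0.0356,0],"rotation":[0,0,0.005],"hand":1},{"dp":[0.0196,-0.0356,0],"rotation":[0,0,0.005],"hand":1},{"dp":[0.0196,-0.0356,0],"rotation":[0,0,0.005],"hand":1},{"dp":[0.0196,-0.0356,0],"rotation":[0,0,0.005],"hand":1},{"dp":[0,0,0],"rotation":[0,0,0],"hand":1}]'
```

```text
time: 10.55
eef_pos: [0.4383, 0.2063, 0.0127]
tcp_rot: [0.742, 0.671, 0.001, 0.0]
wrist_force: [-0.3, 1.0, 2.8]
gripper_width: 0.0397
finger_force: 30.0
time: 11.47
eef_pos: [0.5782, -0.0492, 0.1174]
tcp_rot: [0.732, 0.682, 0.001, 0.002]
wrist_force: [-0.2, -0.0, -0.0]
gripper_width: 0.0399
finger_force: 30.0
```

```bash
python3 -m handwheel '[{"dp":[-0.003,0.005,-0.035],"rotation":[0,0,0],"hand":1},{"dp":[0,0,-0.035],"rotation":[0,0,0],"hand":1},{"dp":[0,0,-0.02],"rotation":[0,0,0],"hand":1},{"dp":[0,0,-0.008],"rotation":[0,0,0],"hand":1},{"dp":[0,0,0],"rotation":[0,0,0],"hand":1},{"dp":[0,0,0],"rotation":[0,0,0],"hand":-0.2},{"dp":[0,0,0],"rotation":[0,0,0],"hand":-0.2},{"dp":[0,0,0],"rotation":[0,0,0],"hand":-0.2},{"dp":[0,0,0.035],"rotation":[0,0,0],"hand":-0.2},{"dp":[0,0,0.035],"rotation":[0,0,0],"hand":-0.2},{"dp":[0,0,0.03],"rotation":[0,0,0],"hand":-0.4}]'
python3 -m handwheel '[{"dp":[0.0039,0.0364,0],"rotation":[0,0,0.018],"hand":-0.4},{"dp":[0.0039,0.0364,0],"rotation":[0,0,0.018],"hand":-0.4},{"dp":[0.0039,0.0364,0],"rotation":[0,0,0.018],"hand":-0.4},{"dp":[0.0039,0.0364,0],"rotation":[0,0,0.018],"hand":-0.4},{"dp":[0.0039,0.0364,0],"rotation":[0,0,0.018],"hand":-0.4},{"dp":[0.0039,0.0364,0],"rotation":[0,0,0.018],"hand":-0.4},{"dp":[0.0039,0.0364,0],"rotation":[0,0,0.018],"hand":-0.4},{"dp":[0.0039,0.0364,0],"rotation":[0,0,0.018],"hand":-0.4},{"dp":[0.0039,0.0364,0],"rotation":[0,0,0.018],"hand":-0.4},{"dp":[0,0,-0.03],"rotation":[0,0,0],"hand":-0.4},{"dp":[0,0,0],"rotation":[0,0,0],"hand":-0.4}]'
python3 - <<'E'
from m import *
import pickle
T,ti=snap("top");D=pickle.load(open("d0.pkl","rb"));S,si=D["scene"];T0=D["top"][0]
for c in blobs(T,(92,90,35),(115,255,255),(120,190,350,310),40): print("blue",np.round(cen(c)),rect(ti,c,.022))
a=max(blobs(S,(5,150,80),(15,255,255),(235,270,290,345),50),key=cv2.contourArea);b=max(blobs(T0,(5,150,80),(15,255,255),(330,140,370,190),30),key=cv2.contourArea)
print("bottle",tri(ti,cen(b),si,cen(a)))
E
```

```text
time: 12.38
eef_pos: [0.5725, -0.0382, 0.1212]
tcp_rot: [0.73, 0.683, 0.0, 0.001]
wrist_force: [0.7, 0.7, 0.5]
gripper_width: 0.0575
finger_force: 0.0
time: 13.3
eef_pos: [0.6052, 0.2907, 0.0848]
tcp_rot: [0.671, 0.741, -0.003, -0.002]
wrist_force: [-0.4, -0.4, -1.4]
gripper_width: 0.0619
finger_force: 0.0
blue [327. 232.] [ 0.571 -0.042  0.94  37.112 26.065]
blue [262. 226.] [ 0.583  0.126 82.862 75.302 16.498]
bottle (array([ 0.74466265, -0.09447093,  0.03988598]), np.float64(0.005938377781879736))
```

```bash
python3 -m handwheel '[{"dp":[0.005,-0.007,-0.03],"rotation":[0,0,0],"hand":-0.4},{"dp":[0,0,-0.03],"rotation":[0,0,0],"hand":-0.4},{"dp":[0,0,-0.013],"rotation":[0,0,0],"hand":-0.4},{"dp":[0,0,0],"rotation":[0,0,0],"hand":1},{"dp":[0,0,0],"rotation":[0,0,0],"hand":1},{"dp":[0,0,0],"rotation":[0,0,0],"hand":1},{"dp":[0,0,0],"rotation":[0,0,0],"hand":1},{"dp":[0,0,0],"rotation":[0,0,0],"hand":1},{"dp":[0,0,0.035],"rotation":[0,0,0],"hand":1},{"dp":[0,0,0.035],"rotation":[0,0,0],"hand":1},{"dp":[0,0,0.035],"rotation":[0,0,0],"hand":1}]'
python3 -m handwheel '[{"dp":[0,-0.039,0],"rotation":[0,0,-0.023],"hand":1},{"dp":[0,-0.039,0],"rotation":[0,0,-0.023],"hand":1},{"dp":[0,-0.039,0],"rotation":[0,0,-0.023],"hand":1},{"dp":[0,-0.039,0],"rotation":[0,0,-0.023],"hand":1},{"dp":[0,-0.039,0],"rotation":[0,0,-0.023],"hand":1},{"dp":[0,-0.039,0],"rotation":[0,0,-0.023],"hand":1},{"dp":[0,0,0],"rotation":[0,0,0],"hand":1},{"dp":[0,0,0],"rotation":[0,0,0],"hand":1}]'
```

```text
time: 14.27
eef_pos: [0.6122, 0.2823, 0.1227]
tcp_rot: [0.672, 0.74, 0.0, 0.0]
wrist_force: [-0.2, 0.9, 0.4]
gripper_width: 0.0101
finger_force: 0.0
time: 14.93
eef_pos: [0.6126, 0.0466, 0.1216]
tcp_rot: [0.723, 0.691, 0.0, 0.0]
wrist_force: [-0.5, 0.3, 0.7]
gripper_width: 0.0004
finger_force: 0.0
```

```bash
python3 -m handwheel '[{"dp":[-0.02,0.03,0.02],"rotation":[0,0,0],"hand":-0.4},{"dp":[-0.02,0.035,0.02],"rotation":[0,0,0],"hand":-0.4},{"dp":[-0.02,0.035,0.02],"rotation":[0,0,0],"hand":-0.4},{"dp":[-0.02,0.035,0.02],"rotation":[0,0,0],"hand":-0.4},{"dp":[-0.02,0.035,0.02],"rotation":[0,0,0],"hand":-0.4},{"dp":[0,0.03,0.02],"rotation":[0,0,0],"hand":-0.4},{"dp":[0,0,0],"rotation":[0,0,0],"hand":-0.4},{"dp":[0,0,0],"rotation":[0,0,0],"hand":-0.4}]'
python3 - <<'E'
from m import *
im,i=snap("wrist");save(im,"w4.png")
for c in blobs(im,(92,90,35),(112,255,255),None,100): print("block",np.round(cen(c)),rect(i,c,.02))
E
```

```text
time: 15.6
eef_pos: [0.5176, 0.2404, 0.236]
tcp_rot: [0.72, 0.694, 0.001, 0.001]
wrist_force: [0.9, -0.9, -0.5]
gripper_width: 0.0519
finger_force: 0.0
block [370. 417.] [ 5.7400e-01 -4.0000e-02  8.6413e+01  5.4810e+01  4.3806e+01]
block [375. 299.] [ 0.583  0.118 86.338 92.78  22.19 ]
block [318. 160.] [ 0.519  0.285 16.933 39.388 31.832]
block [400.  94.] [  0.602   0.344 -50.928  95.109  48.644]
block [304.  32.] [ 0.511  0.4   16.935 39.371 35.291]
```

View pics/w4.png

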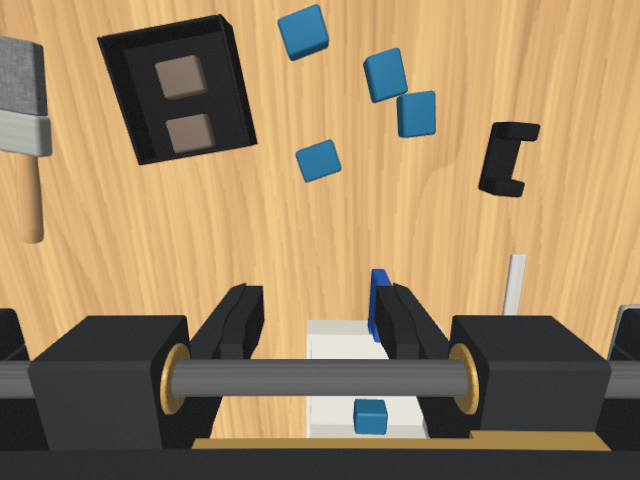

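Block B was knocked against block D: B is at (416,114) and D at (385,75). C at (318,160) and E at (304,32) haven't moved, so I'll do C next.

```bash
python3 -m handwheel '[{"dp":[0,0.009,-0.015],"rotation":[0,0,-0.124],"hand":-0.4},{"dp":[0,0.009,-0.015],"rotation":[0,0,-0.124],"hand":-0.4},{"dp":[0,0.009,-0.015],"rotation":[0,0,-0.124],"hand":-0.4},{"dp":[0,0.009,-0.015],"rotation":[0,0,-0.124],"hand":-0.4},{"dp":[0.001,0.009,-0.015],"rotation":[0,0,-0.124],"hand":-0.4},{"dp":[0,0,-0.015],"rotation":[0,0,-0.124],"hand":-0.4},{"dp":[0,0,-0.015],"rotation":[0,0,-0.124],"hand":-0.4},{"dp":[0,0,-0.015],"rotation":[0,0,-0.124],"hand":-0.4},{"dp":[0,0,-0.015],"rotation":[0,0,-0.124],"hand":-0.4},{"dp":[0,0,-0.015],"rotation":[0,0,-0.124],"hand":-0.4},{"dp":[0,0,0],"rotation":[0,0,0],"hand":-0.4},{"dp":[0,0,0],"rotation":[0,0,0],"hand":-0.4}]'
```

```text
time: 16.65
eef_pos: [0.519, 0.2821, 0.0839]
tcp_rot: [0.989, 0.145, -0.001, 0.0]
wrist_force: [-0.4, -0.6, 0.1]
gripper_width: 0.0617
finger_force: 0.0
```

Run:
```python
from m import *
im,i=snap("wrist");save(im,"w5.png")
for c in blobs(im,(92,90,35),(112,255,255),None,100): print("block",np.round(cen(c)),rect(i,c,.02))
```

```text
block [314. 251.] [ 0.52   0.286 16.722 45.484 32.169]
block [587. 235.] [ 0.579  0.125 87.238 84.489 19.262]
block [132. 214.] [ 0.511  0.399 16.683 43.036 42.847]
block [256.  89.] [  0.602   0.345 -50.601  97.058  47.296]
```

```bash
python3 -m handwheel '[{"dp":[0,0.003,-0.035],"rotation":[0,0,0],"hand":-0.4},{"dp":[0,0,-0.025],"rotation":[0,0,0],"hand":-0.4},{"dp":[0,0,-0.012],"rotation":[0,0,0],"hand":-0.4},{"dp":[0,0,0],"rotation":[0,0,0],"hand":1},{"dp":[0,0,0],"rotation":[0,0,0],"hand":1},{"dp":[0,0,0],"rotation":[0,0,0],"hand":1},{"dp":[0,0,0],"rotation":[0,0,0],"hand":1},{"dp":[0,0,0],"rotation":[0,0,0],"hand":1},{"dp":[0,0,0.035],"rotation":[0,0,0],"hand":1},{"dp":[0,0,0.035],"rotation":[0,0,0],"hand":1},{"dp":[0,0,0.035],"rotation":[0,0,0],"hand":1}]'
python3 -m handwheel '[{"dp":[0.0022,-0.0278,0],"rotation":[0,0,0.1227],"hand":1},{"dp":[0.0022,-0.0278,0],"rotation":[0,0,0.1227],"hand":1},{"dp":[0.0022,-0.0278,0],"rotation":[0,0,0.1227],"hand":1},{"dp":[0.0022,-0.0278,0],"rotation":[0,0,0.1227],"hand":1},{"dp":[0.0022,-0.0278,0],"rotation":[0,0,0.1227],"hand":1},{"dp":[0.0022,-0.0278,0],"rotation":[0,0,0.1227],"hand":1},{"dp":[0.0022,-0.0278,0],"rotation":[0,0,0.1227],"hand":1},{"dp":[0.0022,-0.0278,0],"rotation":[0,0,0.1227],"hand":1},{"dp":[0.0022,-0.0278,0],"rotation":[0,0,0.1227],"hand":1},{"dp":[0.0022,-0.0278,0],"rotation":[0,0,0.1227],"hand":1},{"dp":[0,0,0],"rotation":[0,0,0],"hand":1},{"dp":[0,0,0],"rotation":[0,0,0],"hand":1}]'
```

```text
time: 17.62
eef_pos: [0.5191, 0.2859, 0.1196]
tcp_rot: [0.99, 0.144, -0.0, 0.0]
wrist_force: [0.8, 0.1, -1.6]
gripper_width: 0.0314
finger_force: 30.0
time: 18.62
eef_pos: [0.5414, 0.0071, 0.1183]
tcp_rot: [0.728, 0.686, 0.0, 0.0]
wrist_force: [-1.0, 0.1, -1.1]
gripper_width: 0.0317
finger_force: 30.0
```

```bash
python3 -m handwheel '[{"dp":[0,0,-0.035],"rotation":[0,0,0],"hand":1},{"dp":[0,0,-0.035],"rotation":[0,0,0],"hand":1},{"dp":[0,0,-0.02],"rotation":[0,0,0],"hand":1},{"dp":[0,0,-0.008],"rotation":[0,0,0],"hand":1},{"dp":[0,0,0],"rotation":[0,0,0],"hand":1},{"dp":[0,0,0],"rotation":[0,0,0],"hand":-0.05},{"dp":[0,0,0],"rotation":[0,0,0],"hand":-0.05},{"dp":[0,0,0],"rotation":[0,0,0],"hand":-0.05},{"dp":[0,0,0.035],"rotation":[0,0,0],"hand":-0.05},{"dp":[0,0,0.035],"rotation":[0,0,0],"hand":-0.05},{"dp":[0,0,0.03],"rotation":[0,0,0],"hand":-0.05}]'
python3 -m handwheel '[{"dp":[-0.0027,0.0357,0],"rotation":[0,0,-0.1116],"hand":-0.4},{"dp":[-0.0027,0.0357,0],"rotation":[0,0,-0.1116],"hand":-0.4},{"dp":[-0.0027,0.0357,0],"rotation":[0,0,-0.1116],"hand":-0.4},{"dp":[-0.0027,0.0357,0],"rotation":[0,0,-0.1116],"hand":-0.4},{"dp":[-0.0027,0.0357,0],"rotation":[0,0,-0.1116],"hand":-0.4},{"dp":[-0.0027,0.0357,0],"rotation":[0,0,-0.1116],"hand":-0.4},{"dp":[-0.0027,0.0357,0],"rotation":[0,0,-0.1116],"hand":-0.4},{"dp":[-0.0027,0.0357,0],"rotation":[0,0,-0.1116],"hand":-0.4},{"dp":[-0.0027,0.0357,0],"rotation":[0,0,-0.1116],"hand":-0.4},{"dp":[-0.0027,0.0357,0],"rotation":[0,0,-0.1116],"hand":-0.4},{"dp":[-0.0027,0.0357,0],"rotation":[0,0,-0.1116],"hand":-0.4},{"dp":[0,0,0],"rotation":[0,0,0],"hand":-0.4}]'
```

```text
time: 19.53
eef_pos: [0.5414, 0.0082, 0.1222]
tcp_rot: [0.726, 0.687, 0.0, 0.0]
wrist_force: [0.3, -0.2, -0.2]
gripper_width: 0.0463
finger_force: 0.0
time: 20.53
eef_pos: [0.51, 0.4062, 0.1201]
tcp_rot: [0.99, 0.142, 0.001, -0.001]
wrist_force: [-0.2, -0.5, -0.1]
gripper_width: 0.0616
finger_force: 0.0
```

```bash
python3 -m handwheel '[{"dp":[0,0,-0.035],"rotation":[0,0,0],"hand":-0.4},{"dp":[0,0,-0.035],"rotation":[0,0,0],"hand":-0.4},{"dp":[0,0,-0.025],"rotation":[0,0,0],"hand":-0.4},{"dp":[0,0,-0.012],"rotation":[0,0,0],"hand":-0.4},{"dp":[0,0,0],"rotation":[0,0,0],"hand":1},{"dp":[0,0,0],"rotation":[0,0,0],"hand":1},{"dp":[0,0,0],"rotation":[0,0,0],"hand":1},{"dp":[0,0,0],"rotation":[0,0,0],"hand":1},{"dp":[0,0,0],"rotation":[0,0,0],"hand":1},{"dp":[0,0,0.035],"rotation":[0,0,0],"hand":1},{"dp":[0,0,0.035],"rotation":[0,0,0],"hand":1},{"dp":[0,0,0.035],"rotation":[0,0,0],"hand":1}]'
python3 -m handwheel '[{"dp":[0.0089,-0.0361,0],"rotation":[0,0,0.1116],"hand":1},{"dp":[0.0089,-0.0361,0],"rotation":[0,0,0.1116],"hand":1},{"dp":[0.0089,-0.0361,0],"rotation":[0,0,0.1116],"hand":1},{"dp":[0.0089,-0.0361,0],"rotation":[0,0,0.1116],"hand":1},{"dp":[0.0089,-0.0361,0],"rotation":[0,0,0.1116],"hand":1},{"dp":[0.0089,-0.0361,0],"rotation":[0,0,0.1116],"hand":1},{"dp":[0.0089,-0.0361,0],"rotation":[0,0,0.1116],"hand":1},{"dp":[0.0089,-0.0361,0],"rotation":[0,0,0.1116],"hand":1},{"dp":[0.0089,-0.0361,0],"rotation":[0,0,0.1116],"hand":1},{"dp":[0.0089,-0.0361,0],"rotation":[0,0,0.1116],"hand":1},{"dp":[0.0089,-0.0361,0],"rotation":[0,0,0.1116],"hand":1},{"dp":[0,0,0],"rotation":[0,0,0],"hand":1}]'
python3 -m handwheel '[{"dp":[0,0,0],"rotation":[0,0,0],"hand":1}]'
```

```text
time: 21.53
eef_pos: [0.5114, 0.4005, 0.1197]
tcp_rot: [0.99, 0.144, -0.0, -0.0]
wrist_force: [1.0, 0.4, -0.1]
gripper_width: 0.0318
finger_force: 30.0
time: 22.53
eef_pos: [0.611, -0.0024, 0.1185]
tcp_rot: [0.726, 0.688, 0.0, 0.002]
wrist_force: [-1.1, -0.0, 0.4]
gripper_width: 0.0318
finger_force: 30.0
time: 22.62
eef_pos: [0.6098, 0.0019, 0.1183]
tcp_rot: [0.728, 0.686, 0.0, 0.0]
wrist_force: [-0.8, 0.1, -0.0]
gripper_width: 0.0316
finger_force: 30.0
```

```bash
python3 -m handwheel '[{"dp":[0,0,-0.035],"rotation":[0,0,0],"hand":1},{"dp":[0,0,-0.035],"rotation":[0,0,0],"hand":1},{"dp":[0,0,-0.02],"rotation":[0,0,0],"hand":1},{"dp":[0,0,-0.008],"rotation":[0,0,0],"hand":1},{"dp":[0,0,0],"rotation":[0,0,0],"hand":1},{"dp":[0,0,0],"rotation":[0,0,0],"hand":-0.05},{"dp":[0,0,0],"rotation":[0,0,0],"hand":-0.05},{"dp":[0,0,0],"rotation":[0,0,0],"hand":-0.05},{"dp":[0,0,0.035],"rotation":[0,0,0],"hand":-0.05},{"dp":[0,0,0.035],"rotation":[0,0,0],"hand":-0.05},{"dp":[0,0,0.03],"rotation":[0,0,0],"hand":-0.05}]'
python3 -m handwheel '[{"dp":[-0.0037,0.0372,0.01],"rotation":[0,0,0],"hand":-0.2},{"dp":[-0.0037,0.0372,0.01],"rotation":[0,0,0],"hand":-0.2},{"dp":[-0.0037,0.0372,0.01],"rotation":[0,0,0],"hand":-0.2},{"dp":[-0.0037,0.0372,0.01],"rotation":[0,0,0],"hand":-0.2},{"dp":[-0.0037,0.0372,0.01],"rotation":[0,0,0],"hand":-0.2},{"dp":[-0.0037,0.0372,0.01],"rotation":[0,0,0],"hand":-0.2},{"dp":[-0.0037,0.0372,0.01],"rotation":[0,0,0],"hand":-0.2},{"dp":[-0.0037,0.0372,0.01],"rotation":[0,0,0],"hand":-0.2},{"dp":[0,0,0],"rotation":[0,0,0],"hand":-0.2},{"dp":[0,0,0],"rotation":[0,0,0],"hand":-0.2}]'
python3 - <<'E'
from m import *
import pickle
im,i=snap("wrist");T,ti=snap("top");pickle.dump((im,i,T,ti),open("w6.pkl","wb"))
v=im.copy()
for x in np.arange(.56,.681,.02):
    for a,b in(((x,.28,.028),(x,.42,.028)),):cv2.line(v,*[tuple(int(t) for t in q) for q in proj(i,[a,b])],(255,0,0) if abs(x-.6)<.001 else (0,0,0),1)
for y in np.arange(.28,.421,.02):cv2.line(v,*[tuple(int(t) for t in q) for q in proj(i,[(.56,y,.028),(.68,y,.028)])],(255,0,0) if abs(y-.34)<.001 else (0,0,0),1)
p=proj(i,[(.6,.34,.02)])[0].astype(int);x0,y0=max(p[0]-120,0),max(p[1]-100,0)
save(np.hstack([cv2.resize(v[y0:y0+200,x0:x0+240],(480,400),interpolation=cv2.INTER_CUBIC),cv2.resize(T[195:285,260:340],(320,400),interpolation=cv2.INTER_CUBIC)]),"c6.png");print(x0,y0)
for c in blobs(im,(92,90,35),(112,255,255),None,100): print("block",np.round(cen(c)),rect(i,c,.02))
E
```

```text
time: 23.53
eef_pos: [0.6097, 0.0038, 0.1222]
tcp_rot: [0.726, 0.687, 0.0, 0.0]
wrist_force: [0.9, -0.7, 0.6]
gripper_width: 0.0462
finger_force: 0.0
time: 24.37
eef_pos: [0.5793, 0.3032, 0.2006]
tcp_rot: [0.725, 0.688, 0.001, 0.0]
wrist_force: [-0.1, -1.0, -0.1]
gripper_width: 0.0532
finger_force: 0.0
218 72
block [300. 435.] [ 0.544  0.035 -3.122 28.433  7.444]
block [328. 406.] [5.7900e-01 7.4000e-02 8.7133e+01 2.9612e+01 1.6218e+01]
block [328. 348.] [ 0.582  0.152 87.135 26.441 15.332]
block [339. 167.] [  0.603   0.344 -51.258  95.173  45.967]
```

View pics/c6.png

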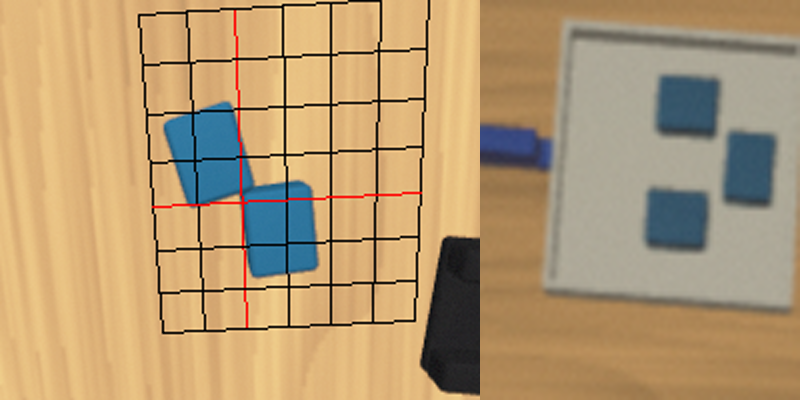

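The grid crop puts B at about (0.617,0.326) with its long axis at -85°, and D at (0.586,0.362) at -76°. The right panel shows A, C and E flat and separate in the tray. I'll take B now, gripping it slightly on its -y side.

```bash
python3 -m handwheel '[{"dp":[0.019,0.008,-0.03],"rotation":[0,0,0.066],"hand":-0.2},{"dp":[0.019,0.008,-0.03],"rotation":[0,0,0.066],"hand":-0.2},{"dp":[0,0,-0.035],"rotation":[0,0,0],"hand":-0.2},{"dp":[0,0,-0.035],"rotation":[0,0,0],"hand":-0.2},{"dp":[0,0,-0.03],"rotation":[0,0,0],"hand":-0.2},{"dp":[0,0,-0.018],"rotation":[0,0,0],"hand":-0.2},{"dp":[0,0,-0.01],"rotation":[0,0,0],"hand":-0.2},{"dp":[0,0,0],"rotation":[0,0,0],"hand":1},{"dp":[0,0,0],"rotation":[0,0,0],"hand":1},{"dp":[0,0,0],"rotation":[0,0,0],"hand":1},{"dp":[0,0,0],"rotation":[0,0,0],"hand":1},{"dp":[0,0,0],"rotation":[0,0,0],"hand":1}]'
python3 -m handwheel '[{"dp":[0,0,0.035],"rotation":[0,0,0],"hand":1},{"dp":[0,0,0.035],"rotation":[0,0,0],"hand":1},{"dp":[0,0,0.035],"rotation":[0,0,0],"hand":1},{"dp":[-0.001,-0.039,0],"rotation":[0,0,-0.019],"hand":1},{"dp":[-0.001,-0.039,0],"rotation":[0,0,-0.019],"hand":1},{"dp":[-0.001,-0.039,0],"rotation":[0,0,-0.019],"hand":1},{"dp":[-0.001,-0.039,0],"rotation":[0,0,-0.019],"hand":1},{"dp":[-0.001,-0.039,0],"rotation":[0,0,-0.019],"hand":1},{"dp":[-0.001,-0.039,0],"rotation":[0,0,-0.019],"hand":1},{"dp":[0,-0.039,0],"rotation":[0,0,-0.019],"hand":1},{"dp":[0,0,0],"rotation":[0,0,0],"hand":1},{"dp":[0,0,0],"rotation":[0,0,0],"hand":1}]'
```

```text
time: 25.47
eef_pos: [0.6188, 0.3172, 0.0137]
tcp_rot: [0.679, 0.734, 0.001, 0.001]
wrist_force: [-0.3, -2.1, 5.4]
gripper_width: 0.0316
finger_force: 30.0
time: 26.47
eef_pos: [0.6121, 0.0425, 0.1175]
tcp_rot: [0.728, 0.686, 0.0, 0.0]
wrist_force: [1.3, 0.3, -0.6]
gripper_width: 0.0314
finger_force: 30.0
```

```bash
python3 -m handwheel '[{"dp":[0,0.002,-0.035],"rotation":[0,0,0],"hand":1},{"dp":[0,0,-0.035],"rotation":[0,0,0],"hand":1},{"dp":[0,0,-0.02],"rotation":[0,0,0],"hand":1},{"dp":[0,0,-0.007],"rotation":[0,0,0],"hand":1},{"dp":[0,0,0],"rotation":[0,0,0],"hand":1},{"dp":[0,0,0],"rotation":[0,0,0],"hand":-0.05},{"dp":[0,0,0],"rotation":[0,0,0],"hand":-0.05},{"dp":[0,0,0],"rotation":[0,0,0],"hand":-0.05},{"dp":[0,0,0.035],"rotation":[0,0,0],"hand":-0.05},{"dp":[0,0,0.035],"rotation":[0,0,0],"hand":-0.05},{"dp":[0,0,0.03],"rotation":[0,0,0],"hand":-0.05}]'
python3 -m handwheel '[{"dp":[-0.0032,0.0395,0],"rotation":[0,0,0.037],"hand":-0.4},{"dp":[-0.0032,0.0395,0],"rotation":[0,0,0.037],"hand":-0.4},{"dp":[-0.0032,0.0395,0],"rotation":[0,0,0.037],"hand":-0.4},{"dp":[-0.0032,0.0395,0],"rotation":[0,0,0.037],"hand":-0.4},{"dp":[-0.0032,0.0395,0],"rotation":[0,0,0.037],"hand":-0.4},{"dp":[-0.0032,0.0395,0],"rotation":[0,0,0.037],"hand":-0.4},{"dp":[-0.0032,0.0395,0],"rotation":[0,0,0.037],"hand":-0.4},{"dp":[-0.0032,0.0395,0],"rotation":[0,0,0.037],"hand":-0.4},{"dp":[0,0,0],"rotation":[0,0,0],"hand":-0.4},{"dp":[0,0,0],"rotation":[0,0,0],"hand":-0.4},{"dp":[0,0,0],"rotation":[0,0,0],"hand":-0.4}]'
python3 - <<'E'
from m import *
im,i=snap("wrist")
for c in blobs(im,(92,90,35),(112,255,255),None,100): print("block",np.round(cen(c)),rect(i,c,.02))
E
```

```text
time: 27.38
eef_pos: [0.6121, 0.0465, 0.1222]
tcp_rot: [0.727, 0.687, 0.0, 0.0]
wrist_force: [0.2, -0.5, -0.1]
gripper_width: 0.0464
finger_force: 0.0
time: 28.3
eef_pos: [0.5863, 0.362, 0.12]
tcp_rot: [0.617, 0.787, -0.0, 0.0]
wrist_force: [-0.1, -0.3, 0.6]
gripper_width: 0.0615
finger_force: 0.0
block [318. 236.] [  0.586   0.362 -76.216  44.806  31.994]
```

```bash
python3 -m handwheel '[{"dp":[0,0,-0.035],"rotation":[0,0,0],"hand":-0.4},{"dp":[0,0,-0.035],"rotation":[0,0,0],"hand":-0.4},{"dp":[0,0,-0.025],"rotation":[0,0,0],"hand":-0.4},{"dp":[0,0,-0.012],"rotation":[0,0,0],"hand":-0.4},{"dp":[0,0,0],"rotation":[0,0,0],"hand":1},{"dp":[0,0,0],"rotation":[0,0,0],"hand":1},{"dp":[0,0,0],"rotation":[0,0,0],"hand":1},{"dp":[0,0,0],"rotation":[0,0,0],"hand":1},{"dp":[0,0,0],"rotation":[0,0,0],"hand":1},{"dp":[0,0,0.035],"rotation":[0,0,0],"hand":1},{"dp":[0,0,0.035],"rotation":[0,0,0],"hand":1},{"dp":[0,0,0.035],"rotation":[0,0,0],"hand":1}]'
python3 -m handwheel '[{"dp":[-0.0053,-0.0384,0],"rotation":[0,0,-0.037],"hand":1},{"dp":[-0.0053,-0.0384,0],"rotation":[0,0,-0.037],"hand":1},{"dp":[-0.0053,-0.0384,0],"rotation":[0,0,-0.037],"hand":1},{"dp":[-0.0053,-0.0384,0],"rotation":[0,0,-0.037],"hand":1},{"dp":[-0.0053,-0.0384,0],"rotation":[0,0,-0.037],"hand":1},{"dp":[-0.0053,-0.0384,0],"rotation":[0,0,-0.037],"hand":1},{"dp":[-0.0053,-0.0384,0],"rotation":[0,0,-0.037],"hand":1},{"dp":[-0.0053,-0.0384,0],"rotation":[0,0,-0.037],"hand":1},{"dp":[0,0,0],"rotation":[0,0,0],"hand":1},{"dp":[0,0,0],"rotation":[0,0,0],"hand":1},{"dp":[0,0,0],"rotation":[0,0,0],"hand":1}]'
```

```text
time: 29.35
eef_pos: [0.5861, 0.3622, 0.1198]
tcp_rot: [0.617, 0.787, 0.0, 0.0]
wrist_force: [-0.1, 0.4, -0.7]
gripper_width: 0.0313
finger_force: 30.0
time: 30.27
eef_pos: [0.5442, 0.0552, 0.1184]
tcp_rot: [0.727, 0.687, 0.0, 0.0]
wrist_force: [-0.4, -0.4, -0.4]
gripper_width: 0.0312
finger_force: 30.0
```

```bash
python3 -m handwheel '[{"dp":[0,0,-0.035],"rotation":[0,0,0],"hand":1},{"dp":[0,0,-0.035],"rotation":[0,0,0],"hand":1},{"dp":[0,0,-0.02],"rotation":[0,0,0],"hand":1},{"dp":[0,0,-0.007],"rotation":[0,0,0],"hand":1},{"dp":[0,0,0],"rotation":[0,0,0],"hand":1},{"dp":[0,0,0],"rotation":[0,0,0],"hand":-0.05},{"dp":[0,0,0],"rotation":[0,0,0],"hand":-0.05},{"dp":[0,0,0],"rotation":[0,0,0],"hand":-0.05},{"dp":[0,0,0.035],"rotation":[0,0,0],"hand":-0.05},{"dp":[0,0,0.035],"rotation":[0,0,0],"hand":-0.05},{"dp":[0,0,0.038],"rotation":[0,0,0],"hand":-0.05}]'
python3 -m handwheel '[{"dp":[0.003,-0.005,0.036],"rotation":[0,0,0],"hand":-1},{"dp":[0.003,-0.005,0.036],"rotation":[0,0,0],"hand":-1},{"dp":[0.003,-0.005,0.036],"rotation":[0,0,0],"hand":-1},{"dp":[0.003,-0.005,0.036],"rotation":[0,0,0],"hand":-1},{"dp":[0.003,-0.005,0.036],"rotation":[0,0,0],"hand":-1},{"dp":[0,0,0],"rotation":[0,0,0],"hand":-1},{"dp":[0,0,0],"rotation":[0,0,0],"hand":-1}]'
python3 - <<'E'
from m import *
import pickle
im,i=snap("wrist");T,ti=snap("top");pickle.dump((im,i,T,ti),open("w7.pkl","wb"));save(im,"w7.png")
for c in blobs(im,(112,120,60),(125,255,255),(280,50,420,170),100): print("handle",np.round(cen(c)),rect(i,c,.06))
for c in blobs(im,(92,90,35),(111,255,255),(220,100,440,310),100): print("block",np.round(cen(c)),rect(i,c,.025))
E
```

```text
time: 31.18
eef_pos: [0.5435, 0.0553, 0.1301]
tcp_rot: [0.727, 0.687, -0.0, -0.0]
wrist_force: [0.0, -0.2, -0.0]
gripper_width: 0.0464
finger_force: 0.0
time: 31.77
eef_pos: [0.5593, 0.03, 0.3107]
tcp_rot: [0.727, 0.687, 0.001, 0.002]
wrist_force: [0.0, 1.1, -0.7]
gripper_width: 0.0878
finger_force: 0.0
block [331. 243.] [ 5.7400e-01 -3.7000e-02 -3.2790e+00  3.8072e+01  3.6973e+01]
block [359. 211.] [6.1000e-01 3.0000e-03 8.6760e+01 4.1427e+01 3.2764e+01]
block [304. 209.] [5.4100e-01 9.0000e-03 8.6745e+01 4.2581e+01 3.0063e+01]
block [304. 172.] [5.4400e-01 5.6000e-02 8.6656e+01 3.9868e+01 2.9653e+01]
block [360. 167.] [6.1300e-01 5.7000e-02 8.6922e+01 3.9631e+01 3.2797e+01]
block [331. 121.] [ 0.58   0.112 87.115 46.488 15.354]
```

View pics/w7.png

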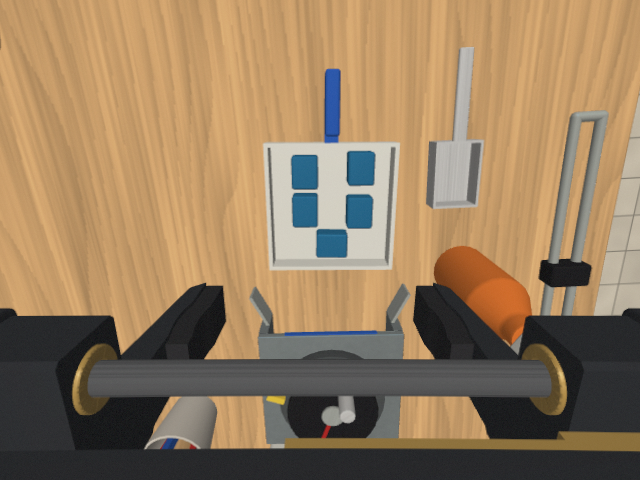

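All five blocks lie flat and separate in the tray, which spans (265,143) to (398,270), with the handle at (332,105). The guides and bay mouth are ahead at y ≈ 332 px. I'll get precise bay, handle and tray lines.

```bash
cat > e.py <<'E'
from m import *
def edge(img,info,seg0,seg1,n,half,z):
    "strongest grey gradient across the segment seg0-seg1; line fit on plane z -> point, direction"
    g=cv2.GaussianBlur(cv2.cvtColor(img,cv2.COLOR_RGB2GRAY),(0,0),1).astype(np.float32)
    a,b=np.array(seg0,float),np.array(seg1,float);d=(b-a)/np.linalg.norm(b-a);m=np.array([-d[1],d[0]])
    t=np.arange(-half,half+.01,.25);pts=[]
    for s in np.linspace(0,1,n):
        q=a+(b-a)*s+t[:,None]*m
        v=cv2.remap(g,q[:,0].astype(np.float32)[None],q[:,1].astype(np.float32)[None],1)[0]
        pts.append(q[np.argmax(abs(np.gradient(v)))])
    P=plane(info,pts,z)[:,:2].astype(np.float32)
    l=cv2.fitLine(P,cv2.DIST_HUBER,0,.001,.001).ravel();r=np.abs((P-l[2:])@[-l[1],l[0]])
    return l[2:],np.degrees(np.arctan2(l[1],l[0])),np.median(r)
E
python3 - <<'E'
from e import *
import pickle
im,i,T,ti=pickle.load(open("w7.pkl","rb"));T0,ti0=pickle.load(open("d0.pkl","rb"))["top"]
for n,a,b in(("roof far",(377,199),(434,200)),("roof near",(377,274),(434,275)),("roof front",(371,205),(370,268)),("tank edge",(442,205),(440,268))):
    print(n,edge(T0,ti0,a,b,40,4,.062))
print("wrist roof front",edge(im,i,(275,335),(390,332),40,5,.062))
print("wrist tray front/left/right/back",[edge(im,i,a,b,40,5,.032) for a,b in(((278,270),(386,270)),((265,150),(269,262)),((398,150),(393,262)),((272,143),(320,143)))])
print("handle sides",[edge(im,i,a,b,30,5,.06) for a,b in(((325,75),(325,130)),((340,75),(339,130)))])
for a,b in(((260,335),(370,274)),((404,331),(371,199))): print(tri(i,a,ti,b))
E
```

```text
roof far (array([ 0.6550497 , -0.24260044], dtype=float32), np.float32(88.24361), np.float32(0.0007259507))
roof near (array([ 0.45780236, -0.22899424], dtype=float32), np.float32(87.63), np.float32(0.0005407042))
roof front (array([ 0.5481942 , -0.15002367], dtype=float32), np.float32(-1.4874505), np.float32(0.0009784822))
tank edge (array([ 0.5553976, -0.3303269], dtype=float32), np.float32(-1.3534402), np.float32(0.00039972216))
wrist roof front (array([ 0.57076347, -0.14446351], dtype=float32), np.float32(-2.2955825), np.float32(0.00035000092))
wrist tray front/left/right/back [(array([ 0.5727616 , -0.07125854], dtype=float32), np.float32(-3.2848098), np.float32(4.554626e-06)), (array([0.49937224, 0.01467742], dtype=float32), np.float32(87.24025), np.float32(0.00026353524)), (array([0.64978063, 0.01156535], dtype=float32), np.float32(87.06516), np.float32(0.00032261957)), (array([0.53202325, 0.09182165], dtype=float32), np.float32(-3.1563272), np.float32(2.0856378e-06))]
handle sides [(array([0.5718471 , 0.12899624], dtype=float32), np.float32(85.57234), np.float32(0.00019860198)), (array([0.5884202 , 0.12403074], dtype=float32), np.float32(86.39634), np.float32(0.00030326538))]
(array([ 0.46562209, -0.15555818,  0.04033094]), np.float64(0.010450439599894364))
(array([ 0.65791458, -0.15323883,  0.05560014]), np.float64(0.008343808943367755))
```

```bash
python3 -m handwheel '[{"dp":[0.005,0.025,-0.03],"rotation":[0,0,0],"hand":-0.2},{"dp":[0.006,0.026,-0.03],"rotation":[0,0,0],"hand":-0.2},{"dp":[0.006,0.026,-0.03],"rotation":[0,0,0],"hand":-0.2},{"dp":[0.005,0.026,-0.03],"rotation":[0,0,0],"hand":-0.2},{"dp":[0,0,-0.04],"rotation":[0,0,0],"hand":-0.2},{"dp":[0,0,-0.04],"rotation":[0,0,0],"hand":-0.2},{"dp":[0,0,-0.035],"rotation":[0,0,0],"hand":-0.2},{"dp":[0,0,-0.02],"rotation":[0,0,0],"hand":-0.2},{"dp":[0,0,-0.015],"rotation":[0,0,0],"hand":-0.2},{"dp":[0,0,-0.013],"rotation":[0,0,0],"hand":-0.2},{"dp":[0,0,0],"rotation":[0,0,0],"hand":-0.2}]'
python3 -m handwheel '[{"dp":[0,0,0],"rotation":[0,0,0],"hand":1},{"dp":[0,0,0],"rotation":[0,0,0],"hand":1},{"dp":[0,0,0],"rotation":[0,0,0],"hand":1},{"dp":[0,0,0],"rotation":[0,0,0],"hand":1},{"dp":[0,0,0],"rotation":[0,0,0],"hand":1},{"dp":[0,0,0],"rotation":[0,0,0],"hand":1}]'
```

```text
time: 32.78
eef_pos: [0.5784, 0.1331, 0.022]
tcp_rot: [0.727, 0.687, -0.003, -0.003]
wrist_force: [-0.7, -1.0, -0.5]
gripper_width: 0.0528
finger_force: 0.0
time: 33.28
eef_pos: [0.581, 0.133, 0.0263]
tcp_rot: [0.727, 0.687, 0.0, 0.0]
wrist_force: [-0.7, -0.3, 2.0]
gripper_width: 0.0154
finger_force: 30.0
```

```bash
python3 -m handwheel '[{"dp":[-0.002,-0.006,0],"rotation":[0,0,0.004],"hand":1},{"dp":[-0.002,-0.006,0],"rotation":[0,0,0.004],"hand":1},{"dp":[-0.002,-0.008,0],"rotation":[0,0,0.004],"hand":1},{"dp":[-0.002,-0.008,0],"rotation":[0,0,0.004],"hand":1},{"dp":[-0.001,-0.01,0],"rotation":[0,0,0.003],"hand":1},{"dp":[-0.0004,-0.01,0],"rotation":[0,0,0],"hand":1},{"dp":[-0.0004,-0.01,0],"rotation":[0,0,0],"hand":1},{"dp":[-0.0004,-0.01,0],"rotation":[0,0,0],"hand":1},{"dp":[-0.0004,-0.008,0],"rotation":[0,0,0],"hand":1},{"dp":[0,-0.005,0],"rotation":[0,0,0],"hand":1},{"dp":[0,0,0],"rotation":[0,0,0],"hand":1}]'
python3 - <<'E'
from e import *
import pickle
T,ti=snap("top");im,i=snap("wrist");pickle.dump((im,i,T,ti),open("w8.pkl","wb"));save(cv2.resize(T[180:300,240:460],(770,420),interpolation=cv2.INTER_CUBIC),"c8.png")
E
```

```text
time: 34.2
eef_pos: [0.5703, 0.0508, 0.0262]
tcp_rot: [0.72, 0.694, -0.0, 0.0]
wrist_force: [-0.6, -3.4, 4.3]
gripper_width: 0.0157
finger_force: 30.0
```

View pics/c8.png

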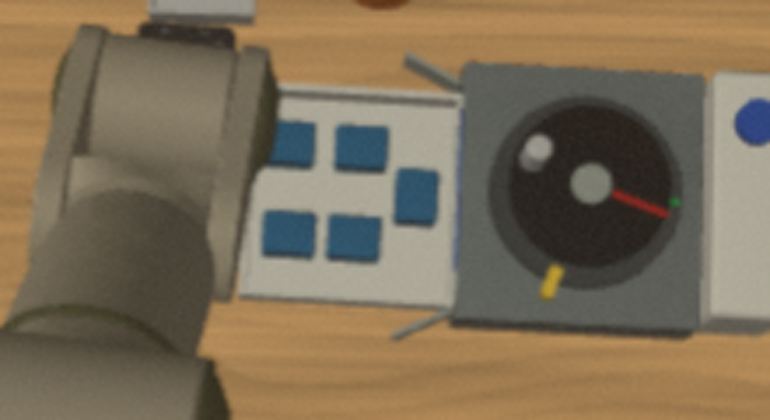

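The tray front corners at (462,98) and (455,305) are centred between the guides and parallel to the unit. I'll push on.

```bash
python3 -m handwheel '[{"dp":[-0.0003,-0.006,0],"rotation":[0,0,0],"hand":1},{"dp":[-0.0004,-0.01,0],"rotation":[0,0,0],"hand":1},{"dp":[-0.0004,-0.01,0],"rotation":[0,0,0],"hand":1},{"dp":[-0.0004,-0.01,0],"rotation":[0,0,0],"hand":1},{"dp":[-0.0004,-0.01,0],"rotation":[0,0,0],"hand":1},{"dp":[-0.0003,-0.005,0],"rotation":[0,0,0],"hand":1}]'
python3 -m handwheel '[{"dp":[-0.0003,-0.006,0],"rotation":[0,0,0],"hand":1},{"dp":[-0.0004,-0.01,0],"rotation":[0,0,0],"hand":1},{"dp":[-0.0004,-0.01,0],"rotation":[0,0,0],"hand":1},{"dp":[-0.0004,-0.01,0],"rotation":[0,0,0],"hand":1},{"dp":[-0.0004,-0.01,0],"rotation":[0,0,0],"hand":1},{"dp":[-0.0003,-0.005,0],"rotation":[0,0,0],"hand":1}]'
```

```text
time: 34.8
eef_pos: [0.5683, 0.0013, 0.0263]
tcp_rot: [0.72, 0.694, 0.001, -0.0]
wrist_force: [-0.1, 7.4, 5.6]
gripper_width: 0.0159
finger_force: 30.0
time: 35.3
eef_pos: [0.5661, -0.0496, 0.0263]
tcp_rot: [0.72, 0.694, 0.001, -0.0]
wrist_force: [0.9, 8.4, 7.8]
gripper_width: 0.0159
finger_force: 30.0
```

```bash
python3 -m handwheel '[{"dp":[-0.0003,-0.008,0],"rotation":[0,0,0],"hand":1},{"dp":[-0.0004,-0.01,0],"rotation":[0,0,0],"hand":1},{"dp":[-0.0004,-0.01,0],"rotation":[0,0,0],"hand":1},{"dp":[-0.0004,-0.01,0],"rotation":[0,0,0],"hand":1},{"dp":[-0.0002,-0.006,0],"rotation":[0,0,0],"hand":1},{"dp":[0,-0.004,0],"rotation":[0,0,0],"hand":1},{"dp":[0,0,0],"rotation":[0,0,0],"hand":1}]'
python3 -m handwheel '[{"dp":[0,-0.003,0],"rotation":[0,0,0],"hand":1},{"dp":[0,-0.003,0],"rotation":[0,0,0],"hand":1},{"dp":[0,0,0],"rotation":[0,0,0],"hand":1}]'
```

```text
time: 35.88
eef_pos: [0.5644, -0.0977, 0.0263]
tcp_rot: [0.72, 0.694, 0.001, -0.0]
wrist_force: [-0.2, 3.2, 6.6]
gripper_width: 0.0161
finger_force: 30.0
time: 36.13
eef_pos: [0.5643, -0.103, 0.0263]
tcp_rot: [0.72, 0.694, 0.001, -0.0]
wrist_force: [-0.6, 4.7, 7.1]
gripper_width: 0.0156
finger_force: 30.0
```

```bash
python3 -m handwheel '[{"dp":[0,-0.003,0],"rotation":[0,0,0],"hand":1},{"dp":[0,-0.003,0],"rotation":[0,0,0],"hand":1},{"dp":[0,0,0],"rotation":[0,0,0],"hand":1}]'
python3 -m handwheel '[{"dp":[0,-0.002,0],"rotation":[0,0,0],"hand":1},{"dp":[0,-0.002,0],"rotation":[0,0,0],"hand":1},{"dp":[0,0,0],"rotation":[0,0,0],"hand":1}]'
```

```text
time: 36.38
eef_pos: [0.5643, -0.109, 0.0263]
tcp_rot: [0.72, 0.694, 0.001, -0.0]
wrist_force: [-0.4, 5.8, 7.0]
gripper_width: 0.0159
finger_force: 30.0
time: 36.63
eef_pos: [0.564, -0.1107, 0.0262]
tcp_rot: [0.72, 0.694, 0.002, -0.002]
wrist_force: [-0.1, 18.7, 11.0]
gripper_width: 0.0159
finger_force: 30.0
```

```bash
python3 -m handwheel '[{"dp":[0,-0.0015,0],"rotation":[0,0,0],"hand":1},{"dp":[0,0,0],"rotation":[0,0,0],"hand":1}]'
python3 -m handwheel '[{"dp":[0,0.0025,0],"rotation":[0,0,0],"hand":1},{"dp":[0,0,0],"rotation":[0,0,0],"hand":-0.4},{"dp":[0,0,0],"rotation":[0,0,0],"hand":-0.4},{"dp":[0,0,0],"rotation":[0,0,0],"hand":-0.4},{"dp":[0,0,0],"rotation":[0,0,0],"hand":-0.4},{"dp":[0,0,0.04],"rotation":[0,0,0],"hand":-0.4},{"dp":[0,0,0.04],"rotation":[0,0,0],"hand":-0.4},{"dp":[0,0,0.04],"rotation":[0,0,0],"hand":-0.4},{"dp":[0,0.01,0.04],"rotation":[0,0,0],"hand":-0.4},{"dp":[0,0.02,0.03],"rotation":[0,0,0],"hand":-0.4},{"dp":[0,0.02,0.03],"rotation":[0,0,0],"hand":-0.4}]'
python3 -m handwheel '[{"dp":[0,0.02,0.03],"rotation":[0,0,0],"hand":-0.4},{"dp":[0,0.02,0.03],"rotation":[0,0,0],"hand":-0.4},{"dp":[0,0.02,0.02],"rotation":[0,0,0],"hand":-0.4},{"dp":[0,0,0],"rotation":[0,0,0],"hand":-0.4},{"dp":[0,0,0],"rotation":[0,0,0],"hand":-0.4}]'
python3 - <<'E'
from e import *
import pickle
im,i=snap("wrist");T,ti=snap("top");S,si=snap("scene");pickle.dump((im,i,T,ti,S,si),open("w9.pkl","wb"))
save(np.vstack([cv2.resize(T[180:290,230:475],(784,352),interpolation=cv2.INTER_CUBIC),np.hstack([cv2.resize(S[160:280,170:340],(340,240),interpolation=cv2.INTER_CUBIC),cv2.resize(im[150:480,100:540],(444,240))])]),"c9.png")
E
```

```text
time: 36.8
eef_pos: [0.5637, -0.1108, 0.0262]
tcp_rot: [0.72, 0.694, 0.002, -0.003]
wrist_force: [-0.7, 25.4, 12.8]
gripper_width: 0.0157
finger_force: 30.0
time: 37.72
eef_pos: [0.564, -0.0631, 0.2479]
tcp_rot: [0.721, 0.693, 0.0, 0.001]
wrist_force: [0.5, -0.0, -0.6]
gripper_width: 0.0618
finger_force: 0.0
time: 38.13
eef_pos: [0.5643, -0.0027, 0.3262]
tcp_rot: [0.72, 0.694, 0.0, 0.001]
wrist_force: [0.5, -0.6, -0.7]
gripper_width: 0.0619
finger_force: 0.0
```

View pics/c9.png

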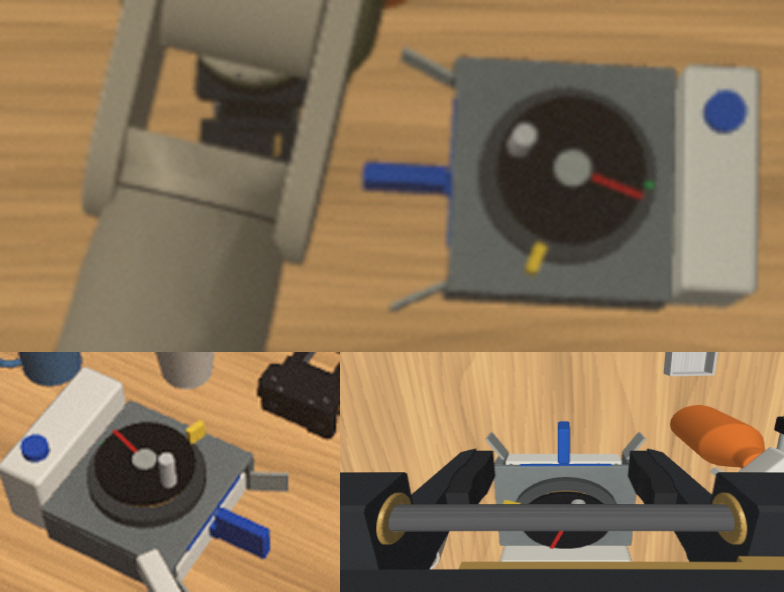

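The tray is home: only the blue handle shows at the mouth. The wheel still has its red line at about (430,241), green tip at (432.5,238), crank top at (394,222) and marker at (399,258), all full-resolution top pixels. Next I'll measure the wheel geometry.

```bash
cat > wh.py <<'E'
from e import *
def wheel(T,ti,S=None,si=None):
    out={}
    hsv=cv2.cvtColor(T,cv2.COLOR_RGB2HSV)
    dark=cv2.morphologyEx(cv2.inRange(hsv[...,2],0,62),cv2.MORPH_CLOSE,np.ones((13,13)));k=np.zeros_like(dark);cv2.circle(k,(408,233),32,255,-1)
    c=max(cv2.findContours(dark&k,0,1)[0],key=cv2.contourArea);h=cv2.convexHull(c)
    P=plane(ti,h.reshape(-1,2),.1)[:,:2].astype(np.float32);(cx,cy),r=cv2.minEnclosingCircle(P);el=cv2.fitEllipse((P*1000).astype(np.float32))
    out["disc"]=(np.round(el[0],1),np.round(el[1],1))
    for n,lo,hi,z in(("red",(0,120,70),(8,255,255),.1),("red2",(172,120,70),(180,255,255),.1),("green",(50,80,40),(85,255,255),.085),("marker",(20,120,100),(34,255,255),.1)):
        for c in blobs(T,lo,hi,(375,200,442,272),1): 
            P=plane(ti,c.reshape(-1,2),z)[:,:2]; out[n]=(np.round(P.mean(0),4),np.round(P[np.argmin(np.linalg.norm(P-[.559,-.243],axis=1))],4),np.round(P[np.argmax(np.linalg.norm(P-[.559,-.243],axis=1))],4))
    g=cv2.inRange(hsv,(0,0,100),(180,70,255))&k;
    for c in cv2.findContours(cv2.morphologyEx(g,cv2.MORPH_OPEN,np.ones((2,2))),0,1)[0]:
        if 15<cv2.contourArea(c)<250: out["light%d"%cen(c)[0]]=(np.round(cen(c),1),cv2.contourArea(c),plane(ti,[cen(c)],.1).round(4)[0,:2],plane(ti,[cen(c)],.147).round(4)[0,:2])
    for q,v in out.items():print(q,v)
if __name__=="__main__":
    import pickle
    im,i,T,ti,S,si=pickle.load(open("w9.pkl","rb"));wheel(T,ti)
    print("crank tri",tri(ti,(393.75,221.5),si,(253,212.5)),"hub tri",tri(ti,(408.75,232.5),si,(242.5,213.5)))
    for c in blobs(S,(20,120,100),(34,255,255),(250,185,285,215),5):
        for d in blobs(T,(20,120,100),(34,255,255),(385,245,410,275),5): print("marker tri",tri(ti,cen(d),si,cen(c)))
    print("bottle head",plane(ti,[(340,143),(370,162),(352,145)],.195).round(3).tolist())
E
python3 wh.py
```

```text
disc (array([ 554.1, -238. ]), array([127.9, 134.5]))
red (array([ 0.5468, -0.2773]), array([ 0.5556, -0.2592]), array([ 0.5387, -0.2964]))
green (array([ 0.5504, -0.3043]), array([ 0.5516, -0.3018]), array([ 0.5492, -0.3068]))
marker (array([ 0.4895, -0.2146]), array([ 0.5021, -0.2168]), array([ 0.4771, -0.2094]))
light409 (array([409.5, 233. ]), 78.0, array([ 0.5578, -0.2455]), array([ 0.5487, -0.2387]))
light393 (array([393.9, 223.5]), 41.5, array([ 0.5811, -0.2069]), array([ 0.5713, -0.2013]))
crank tri (array([ 0.57607835, -0.19969829,  0.14408067]), np.float64(0.003206086449063777)) hub tri (array([ 0.5590355 , -0.24242188,  0.09573758]), np.float64(0.004020131589596057))
marker tri (array([ 0.4906476 , -0.21457778,  0.08724611]), np.float64(0.0035133530982135214))
bottle head [[0.754, -0.068, 0.195], [0.709, -0.139, 0.195], [0.75, -0.096, 0.195]]
```

Geometry: axis about (0.5585,-0.243), crank about (0.574,-0.2005) at z 0.144 (expected 0.147, radius 45–47 mm ✓). The red line is at -109.5° and the marker at 157.5°, so it is about 93° ahead clockwise. I'll grip the crank.

```bash
python3 -m handwheel '[{"dp":[0.0016,-0.033,-0.021],"rotation":[0,0,0],"hand":-0.4},{"dp":[0.0016,-0.033,-0.021],"rotation":[0,0,0],"hand":-0.4},{"dp":[0.0016,-0.033,-0.021],"rotation":[0,0,0],"hand":-0.4},{"dp":[0.0016,-0.033,-0.021],"rotation":[0,0,0],"hand":-0.4},{"dp":[0.0016,-0.033,-0.021],"rotation":[0,0,0],"hand":-0.4},{"dp":[0.0016,-0.033,-0.021],"rotation":[0,0,0],"hand":-0.4},{"dp":[0,0,0],"rotation":[0,0,0],"hand":-0.4},{"dp":[0,0,-0.03],"rotation":[0,0,0],"hand":-0.4},{"dp":[0,0,-0.03],"rotation":[0,0,0],"hand":-0.4},{"dp":[0,0,-0.02],"rotation":[0,0,0],"hand":-0.4},{"dp":[0,0,-0.01],"rotation":[0,0,0],"hand":-0.4},{"dp":[0,0,0],"rotation":[0,0,0],"hand":-0.4}]'
python3 -m handwheel '[{"dp":[0,0,0],"rotation":[0,0,0],"hand":1},{"dp":[0,0,0],"rotation":[0,0,0],"hand":1},{"dp":[0,0,0],"rotation":[0,0,0],"hand":1},{"dp":[0,0,0],"rotation":[0,0,0],"hand":1},{"dp":[0,0,0],"rotation":[0,0,0],"hand":1},{"dp":[0,0,0],"rotation":[0,0,0],"hand":1},{"dp":[0,0,0],"rotation":[0,0,0],"hand":1}]'
python3 - <<'E'
from h import *
c=np.array([.5585,-.243]);a=np.radians(np.r_[70.5:-67.6:-7.5]);P=c+.045*np.c_[np.cos(a),np.sin(a)]
print(np.c_[np.degrees(a[1:]),np.diff(P,axis=0)*1000].round(1).tolist())
E
```

```text
time: 39.28
eef_pos: [0.5727, -0.2007, 0.1074]
tcp_rot: [0.72, 0.694, -0.001, -0.002]
wrist_force: [-1.0, -0.3, -0.3]
gripper_width: 0.062
finger_force: 0.0
time: 39.87
eef_pos: [0.5739, -0.201, 0.1101]
tcp_rot: [0.72, 0.694, 0.0, 0.0]
wrist_force: [0.2, 0.7, 2.3]
gripper_width: 0.0172
finger_force: 27.1
[[63.0, 5.4, -2.3], [55.5, 5.1, -3.0], [48.0, 4.6, -3.6], [40.5, 4.1, -4.2], [33.0, 3.5, -4.7], [25.5, 2.9, -5.1], [18.0, 2.2, -5.5], [10.5, 1.4, -5.7], [3.0, 0.7, -5.8], [-4.5, -0.1, -5.9], [-12.0, -0.8, -5.8], [-19.5, -1.6, -5.7], [-27.0, -2.3, -5.4], [-34.5, -3.0, -5.1], [-42.0, -3.6, -4.6], [-49.5, -4.2, -4.1], [-57.0, -4.7, -3.5], [-64.5, -5.1, -2.9]]
```

```bash
python3 -m handwheel '[{"dp":[0.0054,-0.0023,0],"rotation":[0,0,0],"hand":1},{"dp":[0.0051,-0.003,0],"rotation":[0,0,0],"hand":1},{"dp":[0.0046,-0.0036,0],"rotation":[0,0,0],"hand":1},{"dp":[0.0041,-0.0042,0],"rotation":[0,0,0],"hand":1},{"dp":[0.0035,-0.0047,0],"rotation":[0,0,0],"hand":1},{"dp":[0.0029,-0.0051,0],"rotation":[0,0,0],"hand":1},{"dp":[0,0,0],"rotation":[0,0,0],"hand":1}]'
python3 -m handwheel '[{"dp":[0.0022,-0.0055,0],"rotation":[0,0,0],"hand":1},{"dp":[0.0014,-0.0057,0],"rotation":[0,0,0],"hand":1},{"dp":[0.0007,-0.0058,0],"rotation":[0,0,0],"hand":1},{"dp":[-0.0001,-0.0059,0],"rotation":[0,0,0],"hand":1},{"dp":[0,0,0],"rotation":[0,0,0],"hand":1}]'
```

```text
time: 40.45
eef_pos: [0.6014, -0.2238, 0.1102]
tcp_rot: [0.72, 0.694, 0.002, 0.001]
wrist_force: [5.8, 4.6, 2.1]
gripper_width: 0.017
finger_force: 30.0
time: 40.87
eef_pos: [0.6062, -0.2476, 0.1102]
tcp_rot: [0.72, 0.694, 0.002, 0.002]
wrist_force: [9.7, 1.7, -0.1]
gripper_width: 0.017
finger_force: 30.0
```

```bash
python3 -m handwheel '[{"dp":[0.0004,-0.0058,0],"rotation":[0,0,0],"hand":1},{"dp":[-0.0006,-0.0057,0],"rotation":[0,0,0],"hand":1},{"dp":[-0.0018,-0.0054,0],"rotation":[0,0,0],"hand":1},{"dp":[-0.003,-0.0051,0],"rotation":[0,0,0],"hand":1},{"dp":[0,0,0],"rotation":[0,0,0],"hand":1}]'
python3 -m handwheel '[{"dp":[-0.0036,-0.0046,0],"rotation":[0,0,0],"hand":1},{"dp":[-0.0042,-0.0041,0],"rotation":[0,0,0],"hand":1},{"dp":[-0.0047,-0.0035,0],"rotation":[0,0,0],"hand":1},{"dp":[-0.0051,-0.0029,0],"rotation":[0,0,0],"hand":1},{"dp":[0,0,0],"rotation":[0,0,0],"hand":1},{"dp":[0,0,0],"rotation":[0,0,0],"hand":1}]'
python3 - <<'E'
from wh import *
T,ti=snap("top");S,si=snap("scene");im,i=snap("wrist");import pickle;pickle.dump((im,i,T,ti,S,si),open("w10.pkl","wb"))
save(np.vstack([np.hstack([cv2.resize(T[190:280,365:445],(400,450),interpolation=cv2.INTER_CUBIC),cv2.resize(S[165:265,190:280],(400,450),interpolation=cv2.INTER_CUBIC)])]),"c10.png")
E
```

```text
time: 41.28
eef_pos: [0.5991, -0.2694, 0.1101]
tcp_rot: [0.72, 0.694, 0.0, 0.0]
wrist_force: [0.4, 2.4, 3.4]
gripper_width: 0.0175
finger_force: 30.0
time: 41.78
eef_pos: [0.5813, -0.2847, 0.1101]
tcp_rot: [0.72, 0.694, -0.0, 0.001]
wrist_force: [0.3, -2.7, 3.0]
gripper_width: 0.0172
finger_force: 30.0
```

View pics/c10.png

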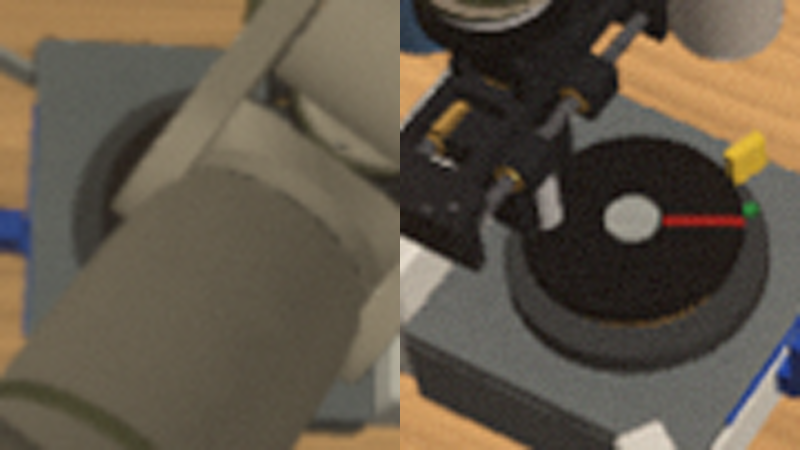

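The scene crop shows the red line at (745,221) and the green tip at (750,210), both past the marker at (735,180), as wanted. I'll compute the angles.

```bash
cat > ang.py <<'E'
from e import *
C=np.array([.561,-.243])
deg=lambda p:np.degrees(np.arctan2(p[...,1]-C[1],p[...,0]-C[0]))%360
def angles(S,si,box=(190,160,290,270),cam="scene"):
    for n,lo,hi,z in(("red",(0,140,60),(9,255,255),.1),("red'",(172,140,60),(180,255,255),.1),("green",(50,80,40),(85,255,255),.085),("marker",(20,140,100),(34,255,255),.087)):
        for c in blobs(S,lo,hi,box,3):
            P=plane(si,c.reshape(-1,2),z)[:,:2];l=cv2.fitLine(P.astype(np.float32),cv2.DIST_L2,0,.001,.001).ravel();r=np.linalg.norm(P-C,axis=1)
            print(cam,n,"area",cv2.contourArea(c),"mean",P.mean(0).round(4),"ang",deg(P.mean(0)).round(1),"inner",deg(P[r.argmin()]).round(1),r.min().round(3),"outer",deg(P[r.argmax()]).round(1),r.max().round(3),"linedir",(np.degrees(np.arctan2(l[1],l[0]))%180).round(1))
    g=cv2.inRange(cv2.cvtColor(S,cv2.COLOR_RGB2HSV),(0,0,110),(180,60,255));x0,y0,x1,y1=box
if __name__=="__main__":
    import pickle
    im,i,T,ti,S,si=pickle.load(open("w9.pkl","rb"));angles(T,ti,(375,200,442,272),"top9");angles(S,si,cam="scene9")
    im,i,T,ti,S,si=pickle.load(open("w10.pkl","rb"));angles(S,si,cam="scene10")
    print("hub scene",plane(si,[(190+632/4.444,165+217/4.5)],.105))
E
python3 ang.py
```

```text
top9 red area 35.5 mean [ 0.5467 -0.2773] ang 247.4 inner 251.4 0.017 outer 247.3 0.058 linedir 68.5
top9 marker area 25.0 mean [ 0.4914 -0.2162] ang 158.9 inner 159.6 0.063 outer 160.2 0.087 linedir 159.9
scene9 red area 34.0 mean [ 0.5483 -0.2743] ang 247.8 inner 248.1 0.014 outer 247.6 0.054 linedir 68.2
scene9 marker area 58.5 mean [ 0.4899 -0.2132] ang 157.3 inner 148.5 0.063 outer 162.9 0.092 linedir 12.4
scene10 red area 35.5 mean [ 0.5459 -0.2067] ang 112.6 inner 114.4 0.019 outer 113.3 0.061 linedir 116.2
scene10 green area 7.0 mean [ 0.5183 -0.1948] ang 131.5 inner 129.9 0.061 outer 133.5 0.069 linedir 27.7
scene10 marker area 56.5 mean [ 0.49   -0.2132] ang 157.3 inner 148.5 0.063 outer 162.9 0.092 linedir 12.1
hub scene [[ 0.47058195 -0.05257878  0.105     ]]
```

```bash
python3 -m handwheel '[{"dp":[0.0051,0.0029,0],"rotation":[0,0,0],"hand":1},{"dp":[0.0047,0.0035,0],"rotation":[0,0,0],"hand":1},{"dp":[0.0042,0.0041,0],"rotation":[0,0,0],"hand":1},{"dp":[0.0036,0.0046,0],"rotation":[0,0,0],"hand":1},{"dp":[0.0015,0.0025,0],"rotation":[0,0,0],"hand":1},{"dp":[0,0,0],"rotation":[0,0,0],"hand":1},{"dp":[0,0,0],"rotation":[0,0,0],"hand":1}]'
python3 - <<'E'
from ang import *
S,si=snap("scene");angles(S,si);print(deg(np.array(manip.read_state()["eef_pos"])))
E
```

```text
time: 42.52
eef_pos: [0.601, -0.2658, 0.1101]
tcp_rot: [0.72, 0.694, 0.0, 0.001]
wrist_force: [4.9, -2.5, 3.9]
gripper_width: 0.017
finger_force: 30.0
scene red area 33.0 mean [ 0.5295 -0.222 ] ang 146.4 inner 143.1 0.018 outer 146.7 0.058 linedir 151.4
scene marker area 57.0 mean [ 0.4891 -0.2134] ang 157.6 inner 150.8 0.064 outer 162.9 0.092 linedir 12.2
330.1493586818129
```

```bash
python3 -m handwheel '[{"dp":[0,0,0],"rotation":[0,0,0],"hand":-0.4},{"dp":[0,0,0],"rotation":[0,0,0],"hand":-0.4},{"dp":[0,0,0],"rotation":[0,0,0],"hand":-0.4},{"dp":[0,0,0],"rotation":[0,0,0],"hand":-0.4},{"dp":[0,0,0.03],"rotation":[0,0,0],"hand":-0.4},{"dp":[0,0,0.04],"rotation":[0,0,0],"hand":-0.4},{"dp":[-0.02,0.01,0.03],"rotation":[0,0,0],"hand":-0.4},{"dp":[-0.02,0.01,0.03],"rotation":[0,0,0],"hand":-0.4},{"dp":[0,0,0.02],"rotation":[0,0,0],"hand":-0.4},{"dp":[0,0,0],"rotation":[0,0,0],"hand":-0.4},{"dp":[0,0,0],"rotation":[0,0,0],"hand":-0.4}]'
python3 - <<'E'
from ang import *
im,i=snap("wrist");S,si=snap("scene");import pickle;pickle.dump((im,i,S,si),open("w11.pkl","wb"))
angles(S,si);angles(im,i,(150,0,500,290),"wrist")
p=proj(i,[[.56,-.243,.1]])[0].astype(int);x0,y0=max(p[0]-100,0),max(p[1]-80,0);print(p,x0,y0)
save(cv2.resize(im[y0:y0+160,x0:x0+200],(750,600),interpolation=cv2.INTER_CUBIC),"c11.png")
E
```

```text
time: 43.48
eef_pos: [0.56, -0.2462, 0.2603]
tcp_rot: [0.72, 0.694, 0.0, 0.001]
wrist_force: [0.2, -0.6, -0.3]
gripper_width: 0.062
finger_force: 0.0
scene red area 29.5 mean [ 0.5294 -0.2214] ang 145.7 inner 143.1 0.018 outer 143.0 0.058 linedir 149.1
scene marker area 55.0 mean [ 0.4893 -0.2134] ang 157.6 inner 150.8 0.064 outer 162.9 0.092 linedir 11.8
wrist red area 277.5 mean [ 0.5301 -0.2222] ang 146.1 inner 147.1 0.016 outer 148.6 0.058 linedir 150.5
wrist green area 46.5 mean [ 0.5076 -0.2092] ang 147.7 inner 145.2 0.059 outer 147.4 0.068 linedir 158.0
wrist marker area 321.0 mean [ 0.4917 -0.213 ] ang 156.6 inner 157.6 0.064 outer 159.2 0.088 linedir 165.4
[318 213] 218 133
```

View pics/c11.png

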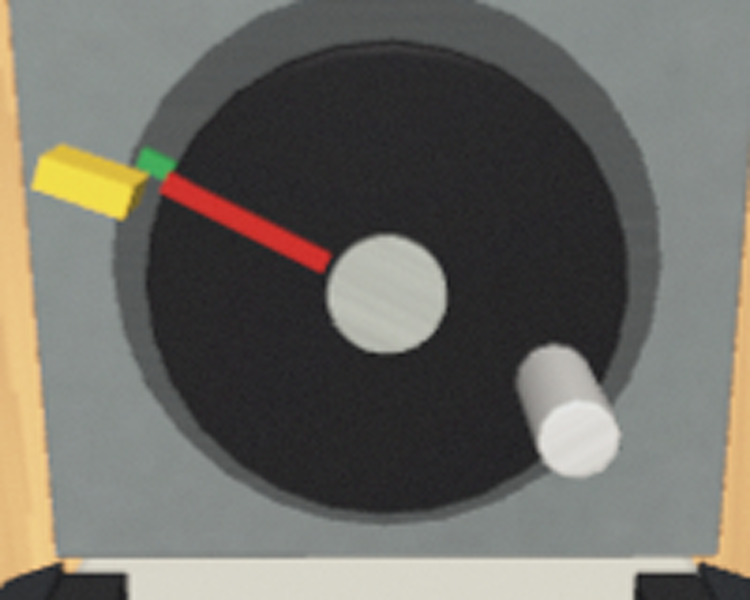

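The crop shows the red line running from (325,263) to (163,183) and aimed at the hub centre (387,294). The green tip is at (156,163). The marker's top face runs from its inner end at (132,200) to its outer end at (40,171). The line still has a few degrees to go counter-clockwise.

Run:
```python
from ang import *
import pickle
im,i,S,si=pickle.load(open("w11.pkl","rb"));T,ti=pickle.load(open("w9.pkl","rb"))[2:4]
f=lambda p,z:plane(i,[np.array(p)/3.75+[218,133]],z)[0,:2]
h=f((387,294),.102);a=lambda p:np.degrees(np.arctan2(*(p-h)[::-1]))%360
print("hub",h,"red",a(f((163,183),.1)),np.linalg.norm(f((163,183),.1)-h),"red inner",a(f((325,263),.1)),"crank top",f((579,438),.147),a(f((579,438),.147))-180+360, np.linalg.norm(f((579,438),.147)-h))
print("green",[(z,a(f((156,163),z)).round(1),np.linalg.norm(f((156,163),z)-h).round(4)) for z in(.075,.085)])
for z in(.07,.08,.09,.1,.11):
    p,q=f((132,200),z),f((40,171),z);d=p-q;print(z,"tab in",a(p).round(1),np.linalg.norm(p-h).round(4),"out",a(q).round(1),np.linalg.norm(q-h).round(4),"dir",(np.degrees(np.arctan2(*(q-p)[::-1]))%360).round(1),"len",np.linalg.norm(d).round(4))
```

```text
hub [ 0.5628838 -0.2403668] red 151.4120780918642 0.05832371640035392 red inner 152.24813789528415 crank top [ 0.60211385 -0.26207378] 511.04313187662154 0.044835146449084026
green [(0.075, np.float64(152.7), np.float64(0.0639)), (0.085, np.float64(150.9), np.float64(0.063))]
0.07 tab in 163.2 0.0675 out 162.4 0.0916 dir 160.1 len 0.0241
0.08 tab in 161.4 0.0661 out 161.1 0.0895 dir 160.1 len 0.0234
0.09 tab in 159.6 0.0648 out 159.7 0.0875 dir 160.1 len 0.0227
0.1 tab in 157.6 0.0636 out 158.3 0.0855 dir 160.1 len 0.022
0.11 tab in 155.6 0.0624 out 156.7 0.0836 dir 160.1 len 0.0213
```

```bash
python3 -m handwheel '[{"dp":[0.02,-0.009,-0.03],"rotation":[0,0,0],"hand":-0.4},{"dp":[0.021,-0.009,-0.03],"rotation":[0,0,0],"hand":-0.4},{"dp":[0,0,0],"rotation":[0,0,0],"hand":-0.4},{"dp":[0,0,-0.035],"rotation":[0,0,0],"hand":-0.4},{"dp":[0,0,-0.03],"rotation":[0,0,0],"hand":-0.4},{"dp":[0,0,-0.02],"rotation":[0,0,0],"hand":-0.4},{"dp":[0,0,-0.005],"rotation":[0,0,0],"hand":-0.4},{"dp":[0,0,0],"rotation":[0,0,0],"hand":-0.4}]'
python3 -m handwheel '[{"dp":[0,0,0],"rotation":[0,0,0],"hand":1},{"dp":[0,0,0],"rotation":[0,0,0],"hand":1},{"dp":[0,0,0],"rotation":[0,0,0],"hand":1},{"dp":[0,0,0],"rotation":[0,0,0],"hand":1},{"dp":[0,0,0],"rotation":[0,0,0],"hand":1},{"dp":[0,0,0],"rotation":[0,0,0],"hand":1},{"dp":[0,0,0],"rotation":[0,0,0],"hand":1}]'
python3 - <<'E'
from ang import *
S,si=snap("scene");angles(S,si)
E
python3 -m handwheel '[{"dp":[0.001,0.002,0],"rotation":[0,0,0],"hand":1},{"dp":[0.001,0.002,0],"rotation":[0,0,0],"hand":1},{"dp":[0.0005,0.0015,0],"rotation":[0,0,0],"hand":1},{"dp":[0,0,0],"rotation":[0,0,0],"hand":1},{"dp":[0,0,0],"rotation":[0,0,0],"hand":1}]'
python3 - <<'E'
from ang import *
S,si=snap("scene");angles(S,si)
E
```

```text
time: 44.25
eef_pos: [0.6004, -0.2639, 0.1082]
tcp_rot: [0.72, 0.694, -0.0, -0.002]
wrist_force: [-0.7, -0.2, 0.7]
gripper_width: 0.0615
finger_force: 0.0
time: 44.83
eef_pos: [0.6011, -0.2643, 0.11]
tcp_rot: [0.72, 0.694, -0.0, 0.0]
wrist_force: [-2.0, 1.3, 1.9]
gripper_width: 0.0172
finger_force: 27.0
scene red area 28.0 mean [ 0.5299 -0.2218] ang 145.7 inner 143.1 0.018 outer 146.7 0.058 linedir 149.5
scene marker area 57.0 mean [ 0.4891 -0.2134] ang 157.6 inner 150.8 0.064 outer 162.9 0.092 linedir 12.2
time: 45.3
eef_pos: [0.6037, -0.2588, 0.11]
tcp_rot: [0.72, 0.694, -0.0, 0.0]
wrist_force: [-2.1, -1.4, 3.9]
gripper_width: 0.0169
finger_force: 30.0
scene red area 32.5 mean [ 0.5279 -0.2263] ang 153.3 inner 155.5 0.017 outer 154.5 0.057 linedir 157.9
scene marker area 57.5 mean [ 0.49   -0.2132] ang 157.2 inner 148.5 0.063 outer 162.9 0.092 linedir 11.7
```

```bash
python3 -m handwheel '[{"dp":[0,0,0],"rotation":[0,0,0],"hand":-0.4},{"dp":[0,0,0],"rotation":[0,0,0],"hand":-0.4},{"dp":[0,0,0],"rotation":[0,0,0],"hand":-0.4},{"dp":[0,0,0],"rotation":[0,0,0],"hand":-0.4},{"dp":[0,0,0.03],"rotation":[0,0,0],"hand":-0.4},{"dp":[0,0,0.04],"rotation":[0,0,0],"hand":-0.4},{"dp":[-0.02,0.006,0.03],"rotation":[0,0,0],"hand":-0.4},{"dp":[-0.023,0.006,0.03],"rotation":[0,0,0],"hand":-0.4},{"dp":[0,0,0.02],"rotation":[0,0,0],"hand":-0.4},{"dp":[0,0,0],"rotation":[0,0,0],"hand":-0.4},{"dp":[0,0,0],"rotation":[0,0,0],"hand":-0.4}]'
python3 - <<'E'
from ang import *
import ang
ang.C=np.array([.5629,-.2404])
im,i=snap("wrist");import pickle;pickle.dump((im,i),open("w12.pkl","wb"))
angles(im,i,(150,0,500,290),"wrist");T,ti=snap("top")
a=cv2.resize(im[133:293,218:418],(500,400),interpolation=cv2.INTER_CUBIC);b=cv2.resize(T[180:340,140:480],(500,200));
save(np.vstack([a,b]),"c12.png")
im,i,S,si=pickle.load(open("w11.pkl","rb"));angles(im,i,(150,0,500,290),"before")
E
```

```text
time: 46.27
eef_pos: [0.5608, -0.2468, 0.2606]
tcp_rot: [0.72, 0.694, 0.0, 0.001]
wrist_force: [0.3, -0.6, 0.7]
gripper_width: 0.0618
finger_force: 0.0
wrist red area 271.0 mean [ 0.5283 -0.2267] ang 158.4 inner 157.4 0.016 outer 159.7 0.059 linedir 158.2
wrist green area 27.5 mean [ 0.5056 -0.2169] ang 157.7 inner 156.9 0.059 outer 157.9 0.065 linedir 47.2
wrist marker area 316.5 mean [ 0.4912 -0.2129] ang 159.0 inner 154.9 0.064 outer 161.0 0.089 linedir 165.7
before red area 277.5 mean [ 0.5301 -0.2222] ang 151.0 inner 144.2 0.016 outer 151.7 0.059 linedir 150.5
before green area 46.5 mean [ 0.5076 -0.2092] ang 150.6 inner 148.3 0.059 outer 150.1 0.068 linedir 158.0
before marker area 321.0 mean [ 0.4917 -0.213 ] ang 159.0 inner 157.8 0.064 outer 161.2 0.089 linedir 165.4
```

View pics/c12.png

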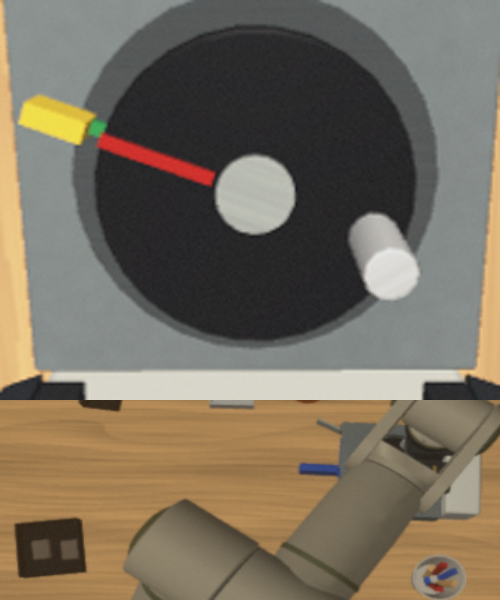

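The red line from (212,180) to (100,142), the green tip at (97,128) and the yellow tab at (55,122) line up to within about 1.5°. The plates are in the caddy, the tray is home, and the gripper is clear, so I'm handing in.

```bash
python3 -c "
from bench import manip
print(manip.close_job())"
```

```text
the job is handed in; nothing more can be done
None
```

The job is handed in: both spent plates are in the caddy, all five blocks lie flat in the tray, the tray is fully home, and the red line and green pointer sit on the marker to within about 1.5°.

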